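# Feed a block to the stop on a router fence with a push stick

## Robot

A 6-joint arm with a two-finger parallel gripper is mounted at the origin on the work surface. World frame = base frame: x ahead of the robot, y to its left, z up, the work surface at z = 0. Lengths are in mm, angles in rad, forces in N, time in s.
With the tool pointing down it reaches from about 300 to 875 mm from the base axis. Payload 6.4 kg.
Tool frame: the origin (TCP) lies midway between the tips of the shut fingers; the grasp point (between the pads) lies 19 mm behind it; y points along the fingers, z is the direction in which the jaws open and shut, and the axes are right-handed (so a half turn about y gives the same grasp; the last joint's range is limited). The gripper opens to 88 mm and grips with 3 to 60 N. Pads are 18 mm wide; open, the fingers measure 123 mm over their backs; the gripper's body (75 mm by 187 mm) begins 45 mm behind the grasp point.
Start: joints at [-1.4, 0.181, 1.607, -0, 1.354, -0.206], TCP at [211.586, -534.67, 238.714] pointing down, gripper open.
Joint ranges: [-2.99, 2.99], [-0.89, 2.07], [0.3, 2.58], [-1.14, 4.28], [0, 2.63], [-3.12, 3.12]. Speed limits (rad/s): [2.57, 2.57, 3.01, 3.14, 3.14, 3.14].

## Interface

Orientations are given as [roll, pitch, yaw] about the fixed x, y, z axes, in that order (R = Rz(yaw) Ry(pitch) Rx(roll)).
In Python, from bench import env gives the robot as it stands.
- The arm moves only by the tool servo_tool, never from a script. Its argument "moves" is a list of rows, each an object of numbers: "jaw": the finger opening in m, from 0 to 0.0881; "x", "y", "z": the shift along the tool's x, y, z in m; "yaw": the turn about the tool's y in degrees. A call has 1 to 20 rows; each row shifts and turns the commanded pose from where the row before left it, along the tool's axes as they then stand; what a row does not reach is not made up. A row lasts 1/12 s, in which the tool goes at most 41.7 mm and 7.16 degrees, less where a joint would pass 70% of its speed; a pose out of reach is approached as far as the arm can. A call with a gripper value outside its range is refused whole. The fingers move at their own pace and stop on an object; the grip force is fixed at half the most. Time passes only in rows, so rows that do not move let the fingers close. It gives the time, the measured TCP pose, the force and the opening at its end, in the units of the state.
- env.sense(): the state, without advancing time (a new reading comes with each control period).
- env.camera(name): name is "side" or "top"; returns a dict with "img" (384x512x3 uint8, blue, green, red), "fx", "fy", "cx", "cy" (pixels), "origin" and "attitude" of the camera in the world. Camera axes: x right, y down, z forward; pixel columns grow to the right and rows downward; lengths in mm; the calibration is good to about 2 mm. A picture is of the moment at which its call begins. There is no depth.
- env.close_job(): hands the job in, once; it reports no verdict.
The state is a dict: "time_s": time; "joints": joint angles; "joint_vel": joint speeds; "effort": joint torques, N m; "tool_pos": TCP position; "tool_rot": TCP orientation; "force": force on the tool from outside, world axes, zero at the start; "wrist_torque": the same for the moment, N m; "finger_gap": finger opening in mm.
Only numpy, scipy, OpenCV 4.12 (cv2) and the standard library are available. Lean on these libraries where they do the work, as an engineer would, in place of code of your own. Each camera call takes 0.05 s, during which the arm holds its last target. There are 200 camera calls.

## Task

The router under this bench has its cutter wound down; set the beech block up for the next plunge cut. Lay it flush against the fence on the infeed side, hook the notch of the sloping yellow push stick over its top back edge, feed it under the clear guard along the fence without letting it stray from the fence, and press it firmly home against both the fence and the stop block - but not so hard that the stop, held only by its spring clamp, shifts. Keep the gripper off the block once it is under the guard, do not touch the guard or disturb the other things on the bench, and finally lay the push stick down flat on the bench, clear in front of the work.

Things in the scene. Friction and masses are not known exactly. Their poses are not given: they have to be found in the camera images.
- fence: Fixed upright fence of light plywood on an aluminium foot that reaches 88 mm behind its face; face 560 mm long, 50 mm high. Origin: on the bench, on the working face, beside the wound-down (flush) cutter. x points level into the fence, away from the robot, z up; y runs along the face from outfeed to infeed. Work is fed towards -y. The face spans y = -260 to +300 mm; the bench before it is flat.
- guard_entry (a point): Point on the fence line at the infeed edge of the clear guard: fence y = +60 mm, 80 mm above the bench (the guard's underside). The block is under the guard once its front end has passed this edge. Axes as the fence.
- guard: Clear plastic guard with orange edges, fixed on the fence; origin and axes as the fence. A flat panel from y -60 to +60 mm, reaching 100 mm out in front of the fence, 80 to 88 mm above the bench, with a lip down to 62 mm high along its front edge (95 to 103 mm out) and two black knobs, up to 101 mm high, above the fence.
- stop_face (a point): Centre of the dark wooden stop's face that meets the front end of the block; 15 mm out from the fence, 30 mm high, axes as the fence. The stop is 30 mm out from the fence by 45 mm along it (towards -y), 60 mm high, on the outfeed side, held by an aluminium spring clamp with orange tips up to 175 mm high. It slides along the fence if pushed with over about 18 N.
- block_mid (a point): Centre (half-way up, 22.5 mm) of the loose planed beech block, 50 mm (x) by 120 mm (y, along the feed) by 45 mm high, about 0.15 to 0.27 kg. Its +x side goes to the fence, its -y end leads. Starts on the infeed side, 9 to 42 mm off the fence and slightly askew.
- block_front (a point): Point half-way up the block's vertical edge at its leading end, on the fence side.
- block_back (a point): Point half-way up the block's vertical edge at its trailing end, on the fence side.
- block_heel (a point): Middle of the block's top edge at its trailing end, 45 mm above its underside: the edge over which the notch of the push stick is hooked. Axes as the block.
- stick_mid (a point): Centre of the yellow push stick, 13 mm above its underside: a bar 193 mm long, 20 mm wide (y), 26 mm high (z), 90 g, lying on its 20 mm wide underside. x points along it to the notched end. From x = -100 to +76 mm it is a plain bar, good to grip across its 20 mm width; black bands and a hole mark the handle end.
- stick_notch (a point): Inner corner of the right-angled notch in the stick's end, 75.8 mm ahead of its centre, 1 mm lower; axes as the stick. With the stick sloping 30 degrees down to its notched end, the upper lip (20 mm long) lies flat on the block's top and the lower lip (11 mm deep) flat on its back end; the stick's upper side is then 16 mm above the block's top at the notch, rising backwards.
- level_mid (a point): Centre of the red plastic spirit level, 200 mm long (x), 24 mm wide, 48 mm high, standing loose on the bench: leave it alone.
- wrench_mid (a point): Middle of the loose steel socket wrench with black grip, about 195 mm long (x), 30 mm high, lying on the bench: leave it alone.
- bowl: Small green ceramic parts bowl, 104 mm across, 42 mm high, loose; origin under its centre: leave it alone. Beyond it, 140 mm high, stands a fixed translucent organiser with its tray partly open.
Mind the look-alikes: they are no part of the job. Of the things that look like the part that bears block_mid, the smallest one is meant.

How it is judged:
By the outcome, as a careful person would: the job done as asked, in the order asked, and still so for the second after the job is handed in, with the robot touching nothing.
It also fails if it takes over 72 s, if anything falls off the work surface, if the arm or the gripper's body presses on something with over 40 N, if the wrist force passes 120 N, or if a joint passes its speed limit or range.

## Working session

There is one attempt and no reset: what is moved stays moved. The work goes in short steps, Python scripts to look and compute and a tool call to move; the robot and the scene stay as the last step left them, time stands still between calls to the robot, and variables do not carry over. Pictures are saved under pics/ and viewed, about 8 in all and at most 12, crops included, and the job is handed in when it is done.

Besides the shell and the picture viewer there is one more tool, called after ">>>" by a JSON object that holds its "method" and its "body", one argument or row to a line. servo_tool: Moves the arm, as the interface text tells. Its arguments: {"type":"object","properties":{"moves":{"type":"array"}},"required":["moves"]}

```bash
ls; mkdir -p pics; python3 - <<'E'
from bench import env
import cv2,json
s=env.sense();print(s)
for n in("side","top"):
    c=env.camera(n);cv2.imwrite(f"pics/{n}0.png",c["img"]);print(n,{k:v for k,v in c.items() if k!="img"})
    cv2.imwrite(f"pics/{n}0b.png",cv2.resize(c["img"],(800,600),interpolation=cv2.INTER_CUBIC))
E
```

```text
pics
{'time_s': 0.0, 'joints': array([-1.40033645e+00,  1.81591580e-01,  1.60796907e+00, -8.14674361e-06,
        1.35379416e+00, -2.06306673e-01]), 'joint_vel': array([-7.43804920e-04,  5.34239298e-04, -8.26252575e-04, -9.71964307e-05,
       -8.16190081e-04, -3.86866551e-05]), 'effort': array([-1.08017892e-03, -4.33872056e+01, -3.41853011e+01,  7.01305247e-02,
        3.85372736e-02, -1.50706619e-04]), 'tool_pos': array([ 211.4712701 , -534.13832602,  237.8005341 ]), 'tool_rot': array([-1.57252274e+00,  3.53187165e-04, -2.76482465e+00]), 'force': array([-0.22949101, -0.75109486, -0.85478124]), 'wrist_torque': array([-0.02028567, -0.01460186, -0.02807323]), 'finger_gap': 88.31981735251483}
side {'fx': 369.0728296319874, 'fy': 369.0728296319874, 'cx': 251.0868020926797, 'cy': 188.5706214468841, 'origin': array([211.65753499, 812.88086035, 975.15872025]), 'attitude': array([-2.41367205, -0.01488956, -2.82372133])}
top {'fx': 453.5993325622083, 'fy': 453.5993325622083, 'cx': 252.63580078464028, 'cy': 195.00256676759852, 'origin': array([ 308.81443449,    8.6382618 , 1513.82304832]), 'attitude': array([-3.03778491,  0.01561247, -1.59181141])}
```

View pics/top0b.png

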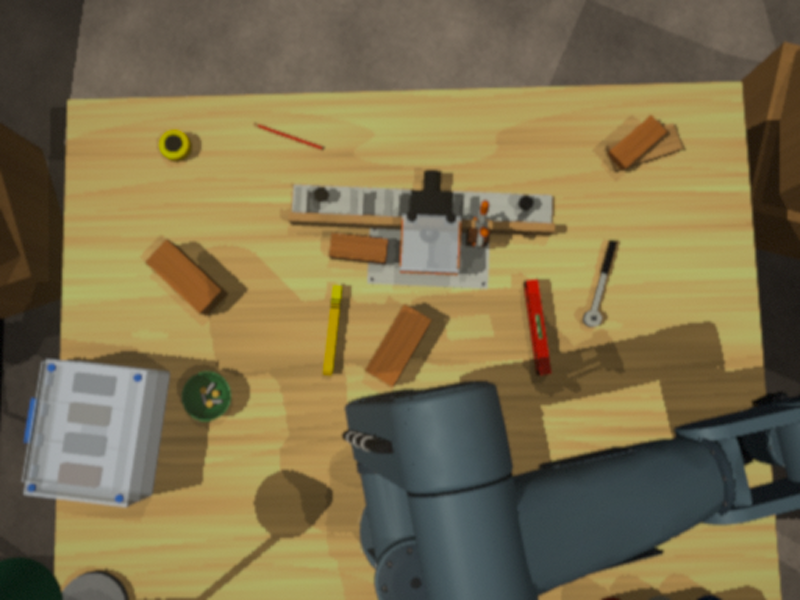

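View pics/side0b.png

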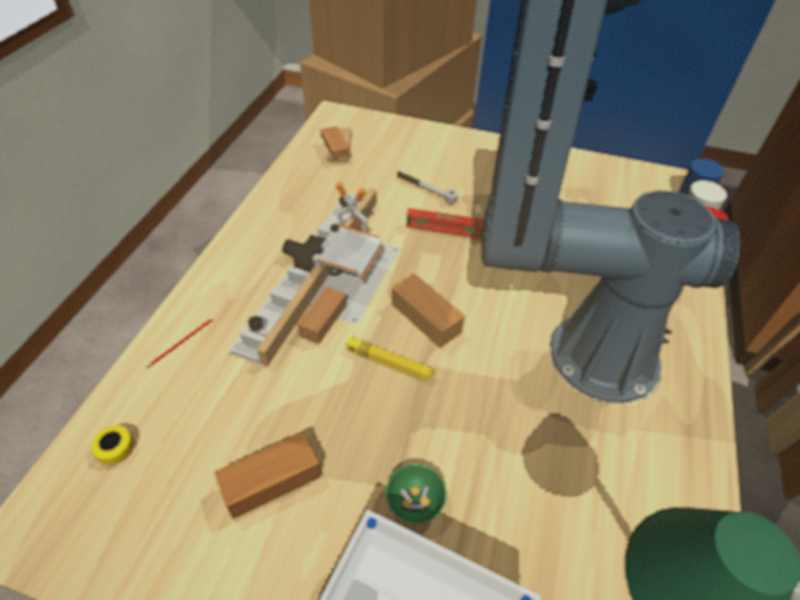

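The top view shows the fence running across at rows ~215-230 (of 800x600), with the infeed side on the left. The small block is at (360,248), the guard at (430,245) and the stop with its clamp at (480,230). The stick is at (333,330) and the larger look-alike blocks are at (185,275) and (400,345). Next I'll zoom in and measure.

```bash
cat > h.py <<'E'
import numpy as np,cv2
from scipy.spatial.transform import Rotation as Ro
def ray(c,u,v):
    R=Ro.from_euler('xyz',c["attitude"]).as_matrix()
    return R@np.array([(u-c["cx"])/c["fx"],(v-c["cy"])/c["fy"],1.])
def plane(c,u,v,z):
    d=ray(c,u,v);o=np.array(c["origin"]);return o+d*(z-o[2])/d[2]
def proj(c,p):
    R=Ro.from_euler('xyz',c["attitude"]).as_matrix();q=R.T@(np.array(p)-c["origin"])
    return np.array([c["fx"]*q[0]/q[2]+c["cx"],c["fy"]*q[1]/q[2]+c["cy"]])
E
python3 - <<'E'
from h import *
from bench import env
for n,(x0,y0,w,h) in dict(top=(180,110,180,135),side=(140,110,160,140)).items():
    c=env.camera(n);im=c["img"]
    cr=cv2.resize(im[y0:y0+h,x0:x0+w],None,fx=4.2,fy=4.2,interpolation=cv2.INTER_CUBIC);cv2.imwrite(f"pics/{n}1.png",cr)
    hsv=cv2.cvtColor(im,cv2.COLOR_BGR2HSV)
    for name,lo,hi,z in(("stick",(24,170,90),(34,255,255),26),("block",(5,110,60),(15,230,255),45)):
        m=cv2.inRange(hsv,lo,hi)
        for k in cv2.findContours(m,cv2.RETR_EXTERNAL,cv2.CHAIN_APPROX_NONE)[0]:
            if cv2.contourArea(k)<150: continue
            r=cv2.minAreaRect(k);b=cv2.boxPoints(r)
            if n=="top" or name=="stick":
                print(n,name,r[0],cv2.contourArea(k),[plane(c,*p,z)[:2].round().tolist() for p in b])
E
```

```text
top stick (212.39195251464844, 210.60292053222656) 314.5 [[324.0, 185.0], [512.0, 162.0], [509.0, 138.0], [321.0, 163.0]]
top stick (111.00000762939453, 92.0) 300.0 [[828.0, 550.0], [876.0, 503.0], [825.0, 454.0], [778.0, 501.0]]
top block (254.99998474121094, 220.5) 929.5 [[328.0, 92.0], [465.0, 8.0], [431.0, -48.0], [294.0, 36.0]]
top block (343.69000244140625, 209.32998657226562) 185.5 [[508.0, -237.0], [512.0, -274.0], [312.0, -293.0], [307.0, -257.0]]
top block (118.04158020019531, 176.7889862060547) 899.0 [[566.0, 552.0], [614.0, 506.0], [499.0, 387.0], [451.0, 432.0]]
top block (229.34616088867188, 158.23077392578125) 515.0 [[568.0, 165.0], [621.0, 158.0], [603.0, 39.0], [550.0, 47.0]]
top block (407.48455810546875, 91.0129623413086) 537.5 [[777.0, -426.0], [860.0, -528.0], [818.0, -559.0], [735.0, -457.0]]
side stick (71.65385437011719, 284.23077392578125) 435.0 [[870.0, 516.0], [841.0, 457.0], [775.0, 494.0], [806.0, 550.0]]
side stick (249.12071228027344, 229.44827270507812) 338.0 [[507.0, 174.0], [509.0, 142.0], [325.0, 166.0], [326.0, 196.0]]
```

View pics/top1.png

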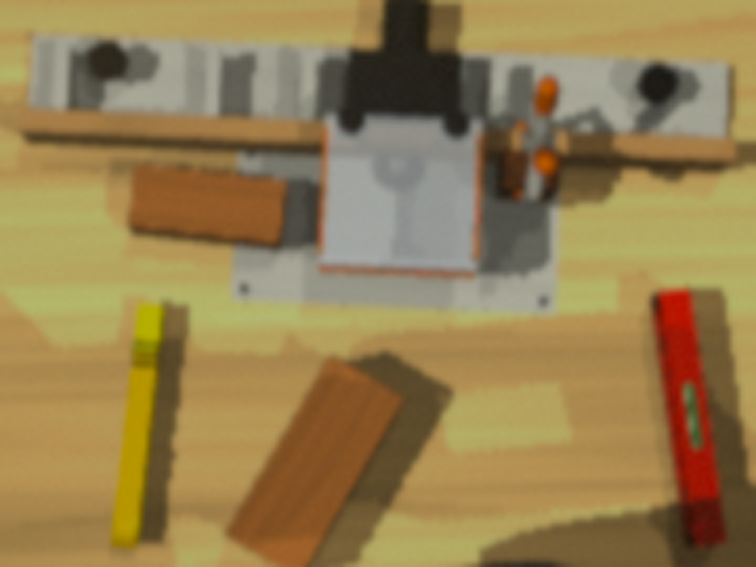

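View pics/side1.png

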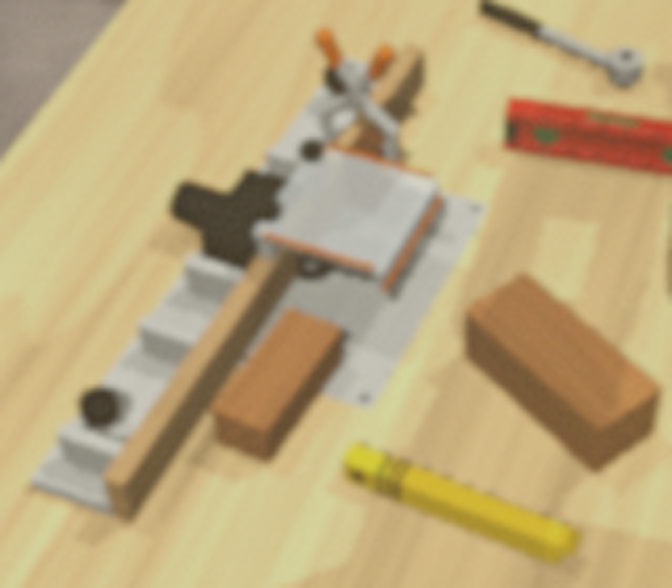

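The black bands and hole are at the stick's fence-side end, so the notch points at the robot. The small block by the fence measures 53x120, which matches the meant one. The stop is the dark brown piece at about (515,175) in the top crop, just beyond the guard. Next I'll measure the fence line, the guard edges, the stop and the organiser rim.

```bash
python3 - <<'E'
from h import *
from bench import env
c=env.camera("top");im=c["img"]; g=cv2.GaussianBlur(cv2.cvtColor(im,cv2.COLOR_BGR2GRAY),(3,3),0).astype(float)
P=lambda u,v,z:plane(c,u,v,z)[:2].round(1).tolist()
up=lambda a,b:(180+a/4.2,110+b/4.2)
pts=[]
for u in list(range(192,214,4))+list(range(232,254,4)):
    r=g[132:150,u]; d=np.diff(r); k=d.argmin(); 
    if u in(196,240): print(u,r.round().astype(int).tolist())
    w=slice(max(k-1,0),k+2); v=132+.5+(d[w]*np.arange(len(d))[w]).sum()/d[w].sum()
    pts.append(plane(c,u,v,50)[:2])
pts=np.array(pts);print(pts.round(0).tolist())
# side view: face top edge = bright/dark boundary
s=env.camera("side");gs=cv2.GaussianBlur(cv2.cvtColor(s["img"],cv2.COLOR_BGR2GRAY),(3,3),0).astype(float)
q=[]
for b in range(300,480,20):
    v=int(110+b/4.2); a0=140+(120+(490-b)*150/225)/4.2
    us=np.arange(int(a0)-7,int(a0)+9); d=np.diff(gs[v,us]);k=d.argmin();q.append(plane(s,us[k]+.5,v,50)[:2])
q=np.array(q);print("side",q.round(0).tolist())
for n,A in(("top",pts),("side",q)):
    f=np.polyfit(A[:,1],A[:,0],1);print(n,"x=%.4f*y+%.1f"%tuple(f),"resid",(A[:,0]-np.polyval(f,A[:,1])).round(1).tolist())
hsv=cv2.cvtColor(im,cv2.COLOR_BGR2HSV)
for n,(a,b) in dict(gl=(322,220),gr=(481,220)).items(): print(n,P(*up(a,b),84))
print("guard front corners",P(*up(320,270),85),P(*up(474,272),85))
print("stop face", P(*up(500,178),60), "stop far",P(*up(556,178),60))
print("row thru stop V", hsv[152,294:316,2].tolist(), "H",hsv[152,294:316,0].tolist())
print("organiser rim", [P(a/1.5625,b/1.5625,140) for a,b in((50,362),(167,370),(130,505),(25,495))])
print("bowl",P(205/1.5625,395/1.5625,30), "block2",)
E
```

```text
196 [114, 112, 108, 109, 117, 126, 130, 130, 122, 103, 81, 79, 100, 125, 138, 140, 137, 135]
240 [139, 139, 139, 136, 132, 128, 129, 131, 132, 131, 122, 100, 75, 68, 85, 111, 130, 134]
[[646.0, 224.0], [644.0, 211.0], [644.0, 198.0], [643.0, 185.0], [642.0, 171.0], [641.0, 158.0], [637.0, 92.0], [636.0, 79.0], [634.0, 66.0], [633.0, 53.0], [633.0, 40.0], [632.0, 27.0]]
side [[634.0, 50.0], [637.0, 75.0], [636.0, 94.0], [639.0, 118.0], [640.0, 141.0], [643.0, 164.0], [643.0, 186.0], [645.0, 204.0], [645.0, 225.0]]
top x=0.0704*y+629.9 resid [0.3, -0.4, -0.3, -0.1, 0.2, 0.2, 0.3, 0.6, -0.9, -0.3, -0.1, 0.3]
side x=0.0678*y+630.8 resid [-0.6, 1.2, -1.1, 0.6, -0.7, 1.0, -0.2, 0.5, -0.7]
gl [562.6, 12.8]
gr [559.8, -107.9]
guard front corners [524.1, 15.1] [519.9, -101.3]
stop face [596.5, -125.6] stop far [595.5, -168.8]
row thru stop V [117, 76, 61, 57, 45, 46, 62, 67, 68, 71, 80, 105, 132, 137, 123, 100, 87, 69, 63, 79, 95, 97] H [14, 14, 22, 27, 17, 15, 14, 13, 13, 13, 13, 17, 23, 24, 18, 12, 12, 12, 15, 17, 18, 19]
organiser rim [[355.4, 700.8], [335.0, 471.6], [80.4, 539.2], [102.8, 741.4]]
bowl [283.5, 428.3] block2
```

```bash
cat >> h.py <<'E'
O=np.array([626.7,-52.1]);XF=np.array([.9976,-.0688]);YF=np.array([.0688,.9976])
def F(xf,yf): return O+xf*XF+yf*YF
def toF(p): d=np.array(p[:2])-O; return np.array([d@XF,d@YF])
def st(s):
    R=Ro.from_euler('xyz',s["tool_rot"]).as_matrix(); return R,np.degrees(np.arctan2(R[1,0],R[0,0]))
def go(s,x,y,z,psi=None):
    "shift in tool axes (mm) after turning to psi"
    R,p=st(s); psi=p if psi is None else psi
    t=(p-psi+180)%360-180
    R2=Ro.from_euler('xyz',[-90,0,psi],degrees=True).as_matrix()
    d=R2.T@(np.array([x,y,z])-s["tool_pos"]); print("t%.2f yaw %.2f then"%(s["time_s"],t),d.round(1),"xf,yf now",toF(s["tool_pos"]).round(1),"z %.1f"%s["tool_pos"][2],"psi %.2f"%p,"F",s["force"].round(2))
E
python3 -c "
from h import *
from bench import env
s=env.sense(); go(s,*F(-105,171),160,176.05)"
```

```text
t0.30 yaw 25.54 then [-275.9   78.4 -680.8] xf,yf now [-381.  -509.8] z 238.4 psi -158.41 F [ 0.24  0.17 -0.84]
```

>>> {"method": "servo_tool", "body": {
  "moves": [
    {"yaw": 6.4,"jaw": 0.04},
    {"yaw": 6.4},
    {"yaw": 6.4},
    {"yaw": 6.34},
    {"x": -0.0153,"y": 0.004,"z": -0.0378},
    {"x": -0.0153,"y": 0.004,"z": -0.0378},
    {"x": -0.0153,"y": 0.004,"z": -0.0378},
    {"x": -0.0153,"y": 0.004,"z": -0.0378},
    {"x": -0.0153,"y": 0.004,"z": -0.0378},
    {"x": -0.0153,"y": 0.004,"z": -0.0378},
    {"x": -0.0153,"y": 0.004,"z": -0.0378},
    {"x": -0.0153,"y": 0.004,"z": -0.0378},
    {"x": -0.0153,"y": 0.004,"z": -0.0378},
    {"x": -0.0153,"y": 0.004,"z": -0.0378},
    {"x": -0.0153,"y": 0.004,"z": -0.0378},
    {"x": -0.0153,"y": 0.004,"z": -0.0378},
    {"x": -0.0153,"y": 0.004,"z": -0.0378},
    {"x": -0.0153,"y": 0.004,"z": -0.0378},
    {"x": -0.0153,"y": 0.004,"z": -0.0378},
    {"x": -0.0153,"y": 0.004,"z": -0.0378}
  ]
}}

```text
invalid input at $.moves[0]: expected keys jaw, x, y, z, yaw
```

```bash
python3 -c "
from h import *
from bench import env
s=env.sense(); go(s,*F(-105,171),14,176.05);print(s['finger_gap'],s['joints'])"
```

```text
t0.30 yaw 25.54 then [-275.9  224.4 -680.8] xf,yf now [-381.  -509.8] z 238.4 psi -158.41 F [ 0.24  0.17 -0.84]
87.91064247817583 [-1.40032341e+00  1.81066972e-01  1.60733207e+00  1.38730736e-05
  1.35379234e+00 -2.06342421e-01]
```

All five keys are required in every row.

>>> {"method": "servo_tool", "body": {
  "moves": [
    {"jaw": 0.04,"x": 0,"y": 0,"z": 0,"yaw": 6.4},
    {"jaw": 0.04,"x": 0,"y": 0,"z": 0,"yaw": 6.4},
    {"jaw": 0.04,"x": 0,"y": 0,"z": 0,"yaw": 6.4},
    {"jaw": 0.04,"x": 0,"y": 0,"z": 0,"yaw": 6.34},
    {"jaw": 0.04,"x": -0.0153,"y": 0.004,"z": -0.0378,"yaw": 0},
    {"jaw": 0.04,"x": -0.0153,"y": 0.004,"z": -0.0378,"yaw": 0},
    {"jaw": 0.04,"x": -0.0153,"y": 0.004,"z": -0.0378,"yaw": 0},
    {"jaw": 0.04,"x": -0.0153,"y": 0.004,"z": -0.0378,"yaw": 0},
    {"jaw": 0.04,"x": -0.0153,"y": 0.004,"z": -0.0378,"yaw": 0},
    {"jaw": 0.04,"x": -0.0153,"y": 0.004,"z": -0.0378,"yaw": 0},
    {"jaw": 0.04,"x": -0.0153,"y": 0.004,"z": -0.0378,"yaw": 0},
    {"jaw": 0.04,"x": -0.0153,"y": 0.004,"z": -0.0378,"yaw": 0},
    {"jaw": 0.04,"x": -0.0153,"y": 0.004,"z": -0.0378,"yaw": 0},
    {"jaw": 0.04,"x": -0.0153,"y": 0.004,"z": -0.0378,"yaw": 0},
    {"jaw": 0.04,"x": -0.0153,"y": 0.004,"z": -0.0378,"yaw": 0},
    {"jaw": 0.04,"x": -0.0153,"y": 0.004,"z": -0.0378,"yaw": 0},
    {"jaw": 0.04,"x": -0.0153,"y": 0.004,"z": -0.0378,"yaw": 0},
    {"jaw": 0.04,"x": -0.0153,"y": 0.004,"z": -0.0378,"yaw": 0},
    {"jaw": 0.04,"x": -0.0153,"y": 0.004,"z": -0.0378,"yaw": 0},
    {"jaw": 0.04,"x": -0.0153,"y": 0.004,"z": -0.0378,"yaw": 0}
  ]
}}

```text
time_s: 1.97
tool_pos: [498.1, 54.0, 174.7]
tool_rot: [-1.571, 0.001, 3.073]
force: [0.6, -0.9, -0.3]
finger_gap: 40.2
```

```bash
python3 -c "
from h import *
from bench import env
s=env.sense(); go(s,*F(-105,171),14,176.05);print(s['finger_gap'],s['joints'])"
```

```text
t1.97 yaw 0.02 then [-30.6 160.7 -74. ] xf,yf now [-135.6   97. ] z 174.7 psi 176.07 F [ 0.57 -0.95 -0.31]
40.15340264603583 [-1.29299549e-01  8.41585120e-02  1.85237195e+00 -7.27801353e-05
  1.20437452e+00  1.51019196e+00]
```

>>> {"method": "servo_tool", "body": {
  "moves": [
    {"jaw": 0.04,"x": -0.0153,"y": 0,"z": -0.037,"yaw": 0},
    {"jaw": 0.04,"x": -0.0153,"y": 0,"z": -0.037,"yaw": 0},
    {"jaw": 0.04,"x": 0,"y": 0.04,"z": 0,"yaw": 0},
    {"jaw": 0.04,"x": 0,"y": 0.04,"z": 0,"yaw": 0},
    {"jaw": 0.04,"x": 0,"y": 0.04,"z": 0,"yaw": 0},
    {"jaw": 0.04,"x": 0,"y": 0.025,"z": 0,"yaw": 0},
    {"jaw": 0.04,"x": 0,"y": 0.0157,"z": 0,"yaw": 0},
    {"jaw": 0.04,"x": -0.005,"y": 0,"z": 0,"yaw": 0},
    {"jaw": 0.04,"x": -0.005,"y": 0,"z": 0,"yaw": 0},
    {"jaw": 0.04,"x": -0.005,"y": 0,"z": 0,"yaw": 0},
    {"jaw": 0.04,"x": -0.005,"y": 0,"z": 0,"yaw": 0},
    {"jaw": 0.04,"x": -0.005,"y": 0,"z": 0,"yaw": 0},
    {"jaw": 0.04,"x": -0.004,"y": 0,"z": 0,"yaw": 0},
    {"jaw": 0.04,"x": -0.004,"y": 0,"z": 0,"yaw": 0},
    {"jaw": 0.04,"x": -0.003,"y": 0,"z": 0,"yaw": 0},
    {"jaw": 0.04,"x": -0.002,"y": 0,"z": 0,"yaw": 0}
  ]
}}

```text
time_s: 3.3
tool_pos: [571.4, 120.9, 14.3]
tool_rot: [-1.571, 0.0, 3.073]
force: [-1.9, -0.3, 1.9]
finger_gap: 39.8
```

```bash
python3 -c "
from h import *
from bench import env
c=env.camera('top');cv2.imwrite('pics/top2.png',cv2.resize(c['img'][110:245,180:360],None,fx=4.2,fy=4.2,interpolation=cv2.INTER_CUBIC))
s=env.sense(); go(s,*F(-58,171),14,176.05);print(s['finger_gap'])"
```

```text
t3.35 yaw -0.00 then [-8.8  0.2 -2.2] xf,yf now [-66.8 168.8] z 14.2 psi 176.05 F [-0.65 -0.13  0.36]
39.91770267773539
```

View pics/top2.png

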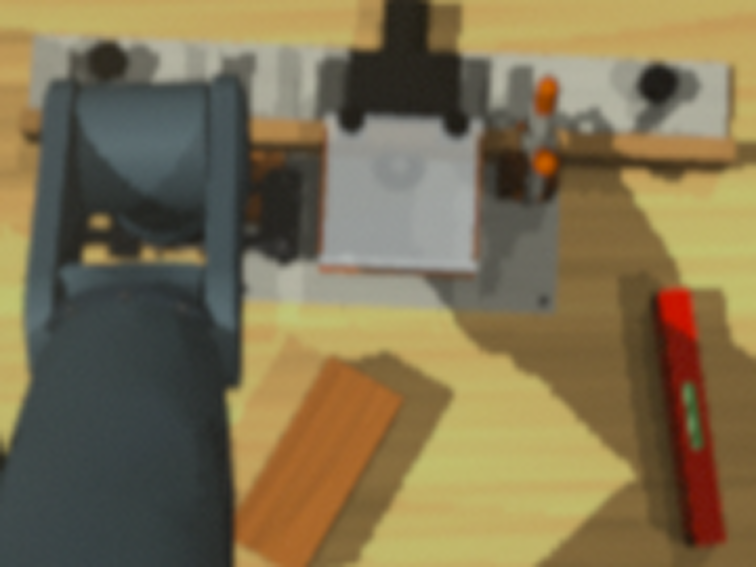

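The arm hides the block, and the gripper's end (black, ~280,230) stays clear of the guard edge at 322. I'll keep pushing gently and watch the force.

>>> {"method": "servo_tool", "body": {
  "moves": [
    {"jaw": 0.04,"x": -0.002,"y": 0,"z": 0,"yaw": 0},
    {"jaw": 0.04,"x": -0.002,"y": 0,"z": 0,"yaw": 0},
    {"jaw": 0.04,"x": -0.001,"y": 0,"z": 0,"yaw": 0},
    {"jaw": 0.04,"x": 0,"y": 0,"z": 0,"yaw": 0}
  ]
}}

```text
time_s: 3.68
tool_pos: [576.3, 120.5, 13.9]
tool_rot: [-1.571, 0.0, 3.073]
force: [-0.3, -0.5, 0.4]
finger_gap: 39.9
```

>>> {"method": "servo_tool", "body": {
  "moves": [
    {"jaw": 0.04,"x": -0.001,"y": 0,"z": 0,"yaw": 0},
    {"jaw": 0.04,"x": -0.001,"y": 0,"z": 0,"yaw": 0},
    {"jaw": 0.04,"x": 0,"y": 0,"z": 0,"yaw": 0}
  ]
}}

```text
time_s: 3.93
tool_pos: [578.2, 120.4, 14.0]
tool_rot: [-1.571, 0.0, 3.073]
force: [-0.9, 0.4, -0.6]
finger_gap: 40.2
```

>>> {"method": "servo_tool", "body": {
  "moves": [
    {"jaw": 0.04,"x": -0.001,"y": 0,"z": 0,"yaw": 0},
    {"jaw": 0.04,"x": -0.001,"y": 0,"z": 0,"yaw": 0},
    {"jaw": 0.04,"x": 0,"y": 0,"z": 0,"yaw": 0}
  ]
}}

```text
time_s: 4.18
tool_pos: [580.1, 120.3, 13.9]
tool_rot: [-1.571, 0.0, 3.073]
force: [-1.4, -0.5, 0.2]
finger_gap: 40.1
```

>>> {"method": "servo_tool", "body": {
  "moves": [
    {"jaw": 0.04,"x": -0.001,"y": 0,"z": 0,"yaw": 0},
    {"jaw": 0.04,"x": -0.001,"y": 0,"z": 0,"yaw": 0},
    {"jaw": 0.04,"x": 0,"y": 0,"z": 0,"yaw": 0}
  ]
}}

```text
time_s: 4.43
tool_pos: [580.1, 120.3, 13.9]
tool_rot: [-1.57, -0.005, 3.073]
force: [-9.5, 0.1, 7.5]
finger_gap: 40.1
```

The block is flush, with contact force at 9.5 N. Next I'll back off and go to the stick.

>>> {"method": "servo_tool", "body": {
  "moves": [
    {"jaw": 0.04,"x": 0.004,"y": 0,"z": 0,"yaw": 0},
    {"jaw": 0.04,"x": 0.015,"y": 0,"z": 0,"yaw": 0},
    {"jaw": 0.05,"x": 0,"y": -0.03,"z": 0,"yaw": 0},
    {"jaw": 0.05,"x": 0,"y": -0.036,"z": 0,"yaw": 0},
    {"jaw": 0.05,"x": 0.037,"y": 0,"z": -0.01,"yaw": 0.83},
    {"jaw": 0.05,"x": 0.037,"y": 0,"z": -0.01,"yaw": 0.83},
    {"jaw": 0.05,"x": 0.037,"y": 0,"z": -0.01,"yaw": 0.83},
    {"jaw": 0.05,"x": 0,"y": 0,"z": 0,"yaw": 0.83}
  ]
}}

```text
time_s: 5.1
tool_pos: [447.7, 162.3, 78.5]
tool_rot: [-1.57, -0.006, 3.016]
force: [-0.1, -0.2, -0.8]
finger_gap: 50.0
```

```bash
python3 -c "
from h import *
from bench import env
s=env.sense(); go(s,446.3,159.7,3,172.7);print(s['finger_gap'])
c=env.camera('top');hsv=cv2.cvtColor(c['img'],cv2.COLOR_BGR2HSV)
s_=env.camera('side');cv2.imwrite('pics/side2.png',cv2.resize(s_['img'][110:250,140:300],None,fx=4.2,fy=4.2,interpolation=cv2.INTER_CUBIC))
"
```

```text
t5.10 yaw 0.11 then [ 1.1 75.5  2.7] xf,yf now [-193.3  201.5] z 78.5 psi 172.81 F [-0.1  -0.16 -0.76]
50.03989486304703
```

View pics/side2.png

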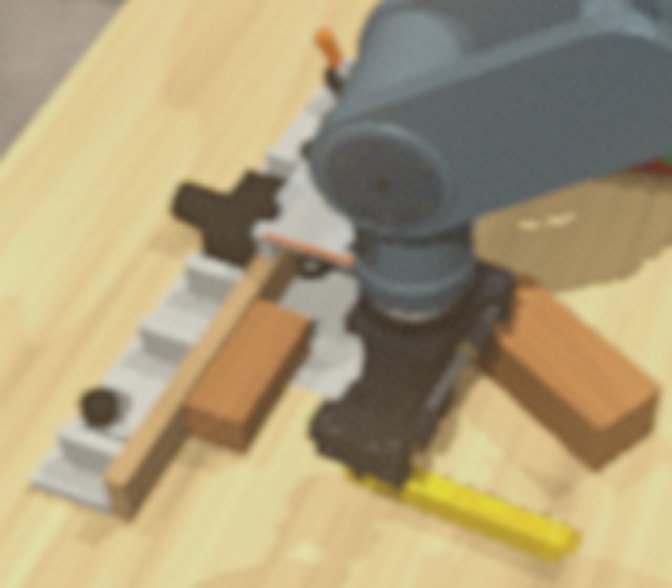

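The block now lies flush along the fence (about 190-310, 300-440 in the crop) and the gripper is over the stick's handle half. Next: descend, grip and lift.

>>> {"method": "servo_tool", "body": {
  "moves": [
    {"jaw": 0.05,"x": 0.001,"y": 0.035,"z": 0.0027,"yaw": 0},
    {"jaw": 0.05,"x": 0,"y": 0.03,"z": 0,"yaw": 0},
    {"jaw": 0.05,"x": 0,"y": 0.0105,"z": 0,"yaw": 0},
    {"jaw": 0.01,"x": 0,"y": 0,"z": 0,"yaw": 0},
    {"jaw": 0.01,"x": 0,"y": 0,"z": 0,"yaw": 0},
    {"jaw": 0.01,"x": 0,"y": 0,"z": 0,"yaw": 0},
    {"jaw": 0.01,"x": 0,"y": 0,"z": 0,"yaw": 0},
    {"jaw": 0.01,"x": 0,"y": 0,"z": 0,"yaw": 0}
  ]
}}

```text
time_s: 5.87
tool_pos: [455.1, 158.1, 5.9]
tool_rot: [-1.571, 0.003, 3.015]
force: [0.9, -1.7, 3.4]
finger_gap: 19.9
```

>>> {"method": "servo_tool", "body": {
  "moves": [
    {"jaw": 0.01,"x": 0,"y": -0.02,"z": 0,"yaw": 0},
    {"jaw": 0.01,"x": 0,"y": -0.035,"z": 0,"yaw": 0},
    {"jaw": 0.01,"x": 0,"y": -0.035,"z": 0,"yaw": 0},
    {"jaw": 0.01,"x": 0,"y": -0.035,"z": 0,"yaw": 0},
    {"jaw": 0.01,"x": 0,"y": -0.035,"z": 0,"yaw": -7},
    {"jaw": 0.01,"x": 0,"y": -0.035,"z": 0,"yaw": -7},
    {"jaw": 0.01,"x": 0,"y": 0,"z": 0,"yaw": -7},
    {"jaw": 0.01,"x": 0,"y": 0,"z": 0,"yaw": -7},
    {"jaw": 0.01,"x": 0,"y": 0,"z": 0,"yaw": -7},
    {"jaw": 0.01,"x": 0,"y": 0,"z": 0,"yaw": -7},
    {"jaw": 0.01,"x": 0,"y": 0,"z": 0,"yaw": -7},
    {"jaw": 0.01,"x": 0,"y": 0,"z": 0,"yaw": -7},
    {"jaw": 0.01,"x": 0,"y": 0,"z": 0,"yaw": -7},
    {"jaw": 0.01,"x": 0,"y": 0,"z": 0,"yaw": -7},
    {"jaw": 0.01,"x": 0,"y": 0,"z": 0,"yaw": -7},
    {"jaw": 0.01,"x": 0,"y": 0,"z": 0,"yaw": -7},
    {"jaw": 0.01,"x": 0,"y": 0,"z": 0,"yaw": -7},
    {"jaw": 0.01,"x": 0,"y": 0,"z": 0,"yaw": -2.3}
  ]
}}

```text
time_s: 7.37
tool_pos: [453.6, 158.1, 200.3]
tool_rot: [-1.57, 0.0, -1.634]
force: [0.1, -0.6, -1.3]
finger_gap: 19.8
```

```bash
python3 -c "
from h import *
from bench import env
s=env.sense(); go(s,260,420,220,-93.95);print(s['finger_gap'],s['tool_pos'],s['tool_rot'])
a=env.camera('top');b=env.camera('side')
A=cv2.resize(a['img'][200:340,0:200],(800,560))[:, :440];
A=cv2.resize(a['img'][215:335,5:125],(400,400),interpolation=cv2.INTER_CUBIC)
B=cv2.resize(b['img'][180:384,150:354],(400,400),interpolation=cv2.INTER_CUBIC)
cv2.imwrite('pics/org.png',np.hstack([A,B]))
P=lambda u,v,z:plane(a,u/1.5625,v/1.5625,z)[:2].round().tolist()
print(P(167,370,0),P(145,372,140),P(130,505,140),proj(a,(260,500,140)),proj(b,(260,500,140)))
"
```

```text
t7.37 yaw 0.35 then [-247.9  -19.7 -211.2] xf,yf now [-187.1  197.8] z 200.3 psi -93.60 F [ 0.09 -0.61 -1.3 ]
19.775827380691474 [453.60991457 158.14071486 200.27078141] [-1.56958829e+00  2.18161975e-04 -1.63357902e+00]
[338.0, 519.0] [332.0, 514.0] [80.0, 539.0] [ 97.18955183 261.97520464] [268.58146196 331.86016022]
```

View pics/org.png

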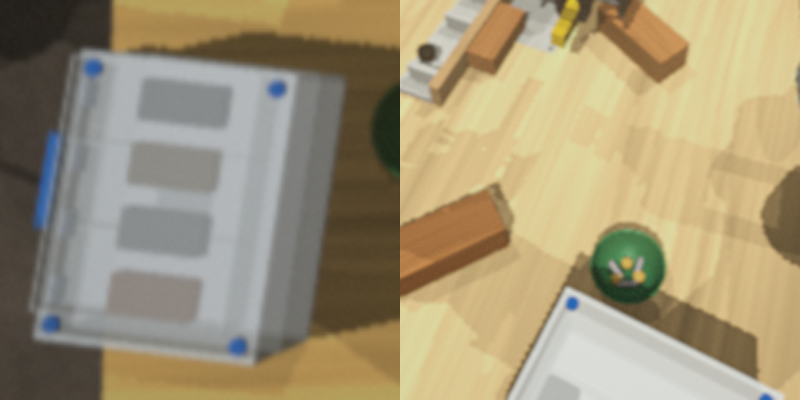

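The organiser's front top edge runs from about (332,516) to (80,540) at z=140, checked against its base corner (338,519). I'll use it as a fixed fulcrum beside the bowl to tilt the stick in the grip.

```bash
python3 -c "
from h import *
from bench import env
s=env.sense(); go(s,200,486,175,-93.95)"
```

```text
t7.47 yaw -0.01 then [-309.6   25.2 -275.6] xf,yf now [-187.1  197.8] z 200.2 psi -93.96 F [-0.41 -0.14 -0.35]
```

>>> {"method": "servo_tool", "body": {
  "moves": [
    {"jaw": 0.01,"x": -0.0258,"y": 0,"z": -0.023,"yaw": 0},
    {"jaw": 0.01,"x": -0.0258,"y": 0,"z": -0.023,"yaw": 0},
    {"jaw": 0.01,"x": -0.0258,"y": 0,"z": -0.023,"yaw": 0},
    {"jaw": 0.01,"x": -0.0258,"y": 0,"z": -0.023,"yaw": 0},
    {"jaw": 0.01,"x": -0.0258,"y": 0,"z": -0.023,"yaw": 0},
    {"jaw": 0.01,"x": -0.0258,"y": 0,"z": -0.023,"yaw": 0},
    {"jaw": 0.01,"x": -0.0258,"y": 0,"z": -0.023,"yaw": 0},
    {"jaw": 0.01,"x": -0.0258,"y": 0,"z": -0.023,"yaw": 0},
    {"jaw": 0.01,"x": -0.0258,"y": 0,"z": -0.023,"yaw": 0},
    {"jaw": 0.01,"x": -0.0258,"y": 0,"z": -0.023,"yaw": 0},
    {"jaw": 0.01,"x": -0.0258,"y": 0,"z": -0.023,"yaw": 0},
    {"jaw": 0.01,"x": -0.0258,"y": 0,"z": -0.0226,"yaw": 0},
    {"jaw": 0.01,"x": 0,"y": 0.018,"z": 0,"yaw": 0},
    {"jaw": 0.01,"x": 0,"y": 0,"z": 0,"yaw": 0}
  ]
}}

```text
time_s: 8.63
tool_pos: [197.8, 485.9, 179.5]
tool_rot: [-1.572, -0.003, -1.638]
force: [0.0, -1.0, -1.3]
finger_gap: 19.8
```

```bash
python3 -c "
from h import *
from bench import env
s=env.sense(); go(s,200,486,150,-93.95)
b=env.camera('side');a=env.camera('top')
B=cv2.resize(b['img'][170:384,130:430],None,fx=2.6,fy=2.6,interpolation=cv2.INTER_CUBIC);cv2.imwrite('pics/side3.png',B)"
```

```text
t8.63 yaw 0.08 then [-0.2 29.5  2.2] xf,yf now [-464.9  507.2] z 179.5 psi -93.87 F [ 0.05 -1.   -1.31]
```

View pics/side3.png

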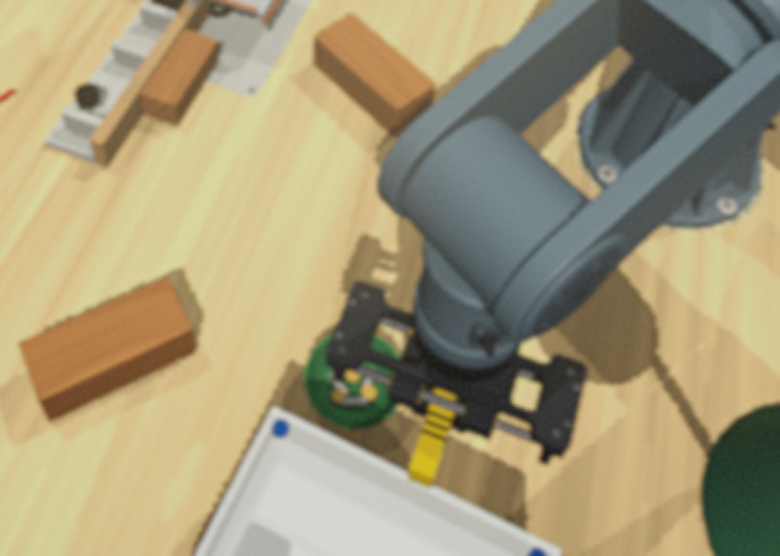

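```bash
python3 -c "
from h import *
from bench import env
b=env.camera('side')
f=lambda u,v,z:plane(b,130+u/2.6,170+v/2.6,z).round()
print('tip low corner',f(413,473,173),f(434,484,173),'tip top',f(413,473,199.5))
print('edge',[f(*p,140) for p in((278,408),(555,548))])"
```

```text
tip low corner [206. 539. 173.] [188. 542. 173.] tip top [206. 548. 200.]
edge [array([331., 512., 140.]), array([ 84., 548., 140.])]
```

The handle tip overhangs the organiser rim by ~14 mm. Now I'll lower until contact.

>>> {"method": "servo_tool", "body": {
  "moves": [
    {"jaw": 0.01,"x": -0.004,"y": 0.01,"z": 0,"yaw": 0},
    {"jaw": 0.01,"x": 0,"y": 0.01,"z": 0,"yaw": 0},
    {"jaw": 0.01,"x": 0,"y": 0.008,"z": 0,"yaw": 0},
    {"jaw": 0.01,"x": 0,"y": 0.004,"z": 0,"yaw": 0},
    {"jaw": 0.01,"x": 0,"y": 0.003,"z": 0,"yaw": 0},
    {"jaw": 0.01,"x": 0,"y": 0.003,"z": 0,"yaw": 0},
    {"jaw": 0.01,"x": 0,"y": 0,"z": 0,"yaw": 0}
  ]
}}

```text
time_s: 9.37
tool_pos: [200.6, 489.6, 143.6]
tool_rot: [-1.571, -0.001, -1.64]
force: [-0.3, -1.0, 2.1]
finger_gap: 19.7
```

>>> {"method": "servo_tool", "body": {
  "moves": [
    {"jaw": 0.01,"x": 0,"y": 0.003,"z": 0,"yaw": 0},
    {"jaw": 0.01,"x": 0,"y": 0.003,"z": 0,"yaw": 0},
    {"jaw": 0.01,"x": 0,"y": 0,"z": 0,"yaw": 0}
  ]
}}

```text
time_s: 9.62
tool_pos: [200.8, 489.7, 137.9]
tool_rot: [-1.57, -0.0, -1.64]
force: [0.3, -3.7, 5.6]
finger_gap: 19.5
```

>>> {"method": "servo_tool", "body": {
  "moves": [
    {"jaw": 0.01,"x": 0,"y": 0.003,"z": 0,"yaw": 0},
    {"jaw": 0.01,"x": 0,"y": 0.003,"z": 0,"yaw": 0},
    {"jaw": 0.01,"x": 0,"y": 0.003,"z": 0,"yaw": 0},
    {"jaw": 0.01,"x": 0,"y": 0.003,"z": 0,"yaw": 0},
    {"jaw": 0.01,"x": 0,"y": 0,"z": 0,"yaw": 0}
  ]
}}

```text
time_s: 10.03
tool_pos: [200.9, 490.2, 125.9]
tool_rot: [-1.57, 0.001, -1.64]
force: [0.1, -2.6, 3.5]
finger_gap: 19.8
```

>>> {"method": "servo_tool", "body": {
  "moves": [
    {"jaw": 0.01,"x": 0,"y": 0.002,"z": 0,"yaw": 0},
    {"jaw": 0.01,"x": 0,"y": 0.002,"z": 0,"yaw": 0},
    {"jaw": 0.01,"x": 0,"y": 0,"z": 0,"yaw": 0}
  ]
}}

```text
time_s: 10.28
tool_pos: [201.0, 490.7, 122.3]
tool_rot: [-1.57, 0.002, -1.64]
force: [-0.1, -2.5, 5.0]
finger_gap: 19.9
```

>>> {"method": "servo_tool", "body": {
  "moves": [
    {"jaw": 0.01,"x": 0.004,"y": -0.02,"z": 0,"yaw": 0},
    {"jaw": 0.01,"x": 0.01,"y": -0.03,"z": 0,"yaw": 0},
    {"jaw": 0.01,"x": 0.01,"y": -0.03,"z": 0,"yaw": 0},
    {"jaw": 0.01,"x": 0,"y": 0,"z": 0,"yaw": 0}
  ]
}}

```text
time_s: 10.62
tool_pos: [200.5, 467.8, 207.2]
tool_rot: [-1.566, 0.008, -1.64]
force: [0.8, 1.7, 0.5]
finger_gap: 19.7
```

```bash
python3 -c "
from h import *
from bench import env
s=env.sense(); go(s,*F(-25,350),200,-93.95)
import pickle
a=env.camera('top');im=a['img'];hsv=cv2.cvtColor(im,cv2.COLOR_BGR2HSV)
m=cv2.inRange(hsv,(7,110,60),(16,230,255))
for k in cv2.findContours(m,cv2.RETR_EXTERNAL,cv2.CHAIN_APPROX_NONE)[0]:
    if cv2.contourArea(k)<150: continue
    r=cv2.minAreaRect(k)
    print(cv2.contourArea(k),[toF(plane(a,*p,45)).round().tolist() for p in cv2.boxPoints(r)])
"
```

```text
t10.62 yaw -0.03 then [139.3   7.2 436. ] xf,yf now [-461.   489.3] z 207.2 psi -93.98 F [0.79 1.69 0.48]
981.0 [[-306.0, 127.0], [-164.0, 49.0], [-197.0, -12.0], [-339.0, 66.0]]
650.5 [[-105.0, -192.0], [-98.0, -229.0], [-297.0, -262.0], [-304.0, -226.0]]
959.0 [[-101.0, 601.0], [-48.0, 557.0], [-156.0, 430.0], [-208.0, 474.0]]
165.0 [[-87.0, 933.0], [-65.0, 871.0], [-145.0, 839.0], [-167.0, 901.0]]
550.0 [[-53.0, 214.0], [3.0, 215.0], [3.0, 89.0], [-54.0, 89.0]]
597.0 [[178.0, -359.0], [268.0, -463.0], [220.0, -500.0], [132.0, -396.0]]
1562.5 [[432.0, -650.0], [437.0, -770.0], [107.0, -767.0], [102.0, -649.0]]
```

The block is parallel and flush (x_f about -50..0), with its heel at y_f≈211. Next I'll move behind it.

>>> {"method": "servo_tool", "body": {
  "moves": [
    {"jaw": 0.01,"x": 0.0116,"y": 0,"z": 0.0363,"yaw": 0},
    {"jaw": 0.01,"x": 0.0116,"y": 0,"z": 0.0363,"yaw": 0},
    {"jaw": 0.01,"x": 0.0116,"y": 0,"z": 0.0363,"yaw": 0},
    {"jaw": 0.01,"x": 0.0116,"y": 0,"z": 0.0363,"yaw": 0},
    {"jaw": 0.01,"x": 0.0116,"y": 0,"z": 0.0363,"yaw": 0},
    {"jaw": 0.01,"x": 0.0116,"y": 0,"z": 0.0363,"yaw": 0},
    {"jaw": 0.01,"x": 0.0116,"y": 0,"z": 0.0363,"yaw": 0},
    {"jaw": 0.01,"x": 0.0116,"y": 0,"z": 0.0363,"yaw": 0},
    {"jaw": 0.01,"x": 0.0116,"y": 0,"z": 0.0363,"yaw": 0},
    {"jaw": 0.01,"x": 0.0116,"y": 0,"z": 0.0363,"yaw": 0},
    {"jaw": 0.01,"x": 0.0116,"y": 0,"z": 0.0363,"yaw": 0},
    {"jaw": 0.01,"x": 0.0116,"y": 0,"z": 0.0363,"yaw": 0},
    {"jaw": 0.01,"x": 0,"y": 0.02,"z": 0,"yaw": 0},
    {"jaw": 0.01,"x": 0,"y": 0.02,"z": 0,"yaw": 0},
    {"jaw": 0.01,"x": 0,"y": 0,"z": 0,"yaw": 0}
  ]
}}

```text
time_s: 11.92
tool_pos: [621.1, 295.4, 154.3]
tool_rot: [-1.58, -0.003, -1.642]
force: [-1.3, 0.3, -1.7]
finger_gap: 19.8
```

```bash
python3 -c "
from h import *
from bench import env
s=env.sense(); go(s,*F(-25,320),130,-93.95)
b=env.camera('side');a=env.camera('top')
A=cv2.resize(a['img'][95:195,110:230],(600,500),interpolation=cv2.INTER_CUBIC)[:,:]
t=s['tool_pos'];uv=proj(b,t).astype(int);print(uv,proj(a,t).astype(int))
x0,y0=max(uv[0]-60,0),max(uv[1]-60,0)
B=cv2.resize(b['img'][y0:y0+120,x0:x0+120],(400,400),interpolation=cv2.INTER_CUBIC)
A=cv2.resize(a['img'][90:210,130:250],(400,400),interpolation=cv2.INTER_CUBIC);print(x0,y0)
cv2.imwrite('pics/pre.png',np.hstack([A,B]))"
```

```text
t11.92 yaw -0.11 then [26.3 24.3  4.5] xf,yf now [-29.5 346.3] z 154.3 psi -94.06 F [-1.29  0.29 -1.66]
[164 217] [163 141]
104 157
```

View pics/pre.png

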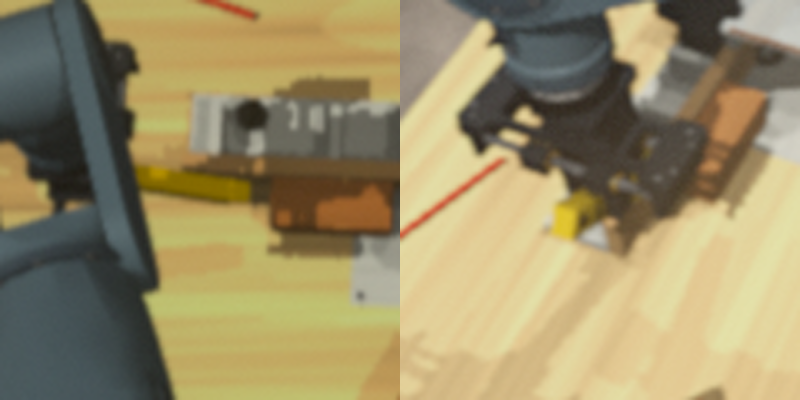

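```bash
python3 -c "
from h import *
from bench import env
s=env.sense();t=s['tool_pos'];b=env.camera('side');a=env.camera('top')
def onplane(c,u,v,xf):
    d=ray(c,u,v);o=np.array(c['origin']);n=np.array([*XF,0]);k=(xf-(o[:2]-O)@XF)/(d@n);p=o+k*d
    return toF(p).round(1),p[2].round(1)
tx,ty=toF(t)
for n,(U,V) in dict(centre=(172,213),top=(180,193),bot=(172,237)).items(): print(n,onplane(b,104+U*.3,157+V*.3,tx),'rel',ty,t[2])
for U in(250,270): 
  for z in(70,85,100): print(U,z,toF(plane(a,130+U*.3,90+190*.3,z)).round(1))
hsv=cv2.cvtColor(a['img'],cv2.COLOR_BGR2HSV)
print(hsv[143:152,196:216].tolist()[4])
for th in(20,25,30,35):
  T=np.radians(th);c_,s_=np.cos(T),np.sin(T)
  f=lambda x,z:((ty-(x+39)*c_-z*s_*1).round(1),(t[2]+7-(x+39)*s_+z*c_).round(1))
  print(th,'handle end c',f(-100,0),'top',f(-100,13),'bot',f(-100,-13),'tip',f(93,13),'notch',f(75.8,-1))
"
```

```text
centre (array([-28.3, 381.5]), np.float64(183.5)) rel 347.7527459164 159.05966979306567
top (array([-28.3, 366.8]), np.float64(192.0)) rel 347.7527459164 159.05966979306567
bot (array([-28.3, 389.1]), np.float64(160.6)) rel 347.7527459164 159.05966979306567
250 70 [-23.  230.2]
250 85 [-26.1 228.2]
250 100 [-29.2 226.2]
270 70 [-22.1 210.7]
270 85 [-25.2 208.9]
270 100 [-28.3 207.2]
[[24, 255, 130], [24, 255, 136], [24, 255, 146], [24, 255, 140], [24, 255, 134], [24, 255, 133], [24, 255, 133], [24, 251, 130], [22, 185, 116], [21, 149, 89], [19, 134, 74], [20, 131, 70], [19, 131, 72], [19, 129, 71], [19, 136, 73], [16, 165, 82], [15, 175, 89], [15, 181, 89], [15, 172, 92], [15, 174, 91]]
20 handle end c (np.float64(405.1), np.float64(186.9)) top (np.float64(400.6), np.float64(199.1)) bot (np.float64(409.5), np.float64(174.7)) tip (np.float64(219.3), np.float64(133.1)) notch (np.float64(240.2), np.float64(125.9))
25 handle end c (np.float64(403.0), np.float64(191.8)) top (np.float64(397.5), np.float64(203.6)) bot (np.float64(408.5), np.float64(180.1)) tip (np.float64(222.6), np.float64(122.1)) notch (np.float64(244.1), np.float64(116.6))
30 handle end c (np.float64(400.6), np.float64(196.6)) top (np.float64(394.1), np.float64(207.8)) bot (np.float64(407.1), np.float64(185.3)) tip (np.float64(226.9), np.float64(111.3)) notch (np.float64(248.8), np.float64(107.8))
35 handle end c (np.float64(397.7), np.float64(201.0)) top (np.float64(390.3), np.float64(211.7)) bot (np.float64(405.2), np.float64(190.4)) tip (np.float64(232.2), np.float64(101.0)) notch (np.float64(254.3), np.float64(99.4))
```

```bash
python3 -c "
from h import *
from bench import env
s=env.sense(); go(s,*F(-26,322),101,-93.95);print(s['tool_rot'],s['joints'].round(3))"
```

```text
t12.12 yaw 0.01 then [26.7 61.2  1. ] xf,yf now [-27.  348.7] z 162.2 psi -93.94 F [ 0.57 -0.92 -0.05]
[-1.56993980e+00  4.11585605e-04 -1.63950274e+00] [0.274 0.499 1.351 0.    1.29  0.343]
```

>>> {"method": "servo_tool", "body": {
  "moves": [
    {"jaw": 0.01,"x": 0.0085,"y": 0.02,"z": 0.001,"yaw": 0},
    {"jaw": 0.01,"x": 0.009,"y": 0.02,"z": 0,"yaw": 0},
    {"jaw": 0.01,"x": 0.009,"y": 0.015,"z": 0,"yaw": 0},
    {"jaw": 0.01,"x": 0,"y": 0.006,"z": 0,"yaw": 0},
    {"jaw": 0.01,"x": 0,"y": 0,"z": 0,"yaw": 0},
    {"jaw": 0.01,"x": 0,"y": 0,"z": 0,"yaw": 0},
    {"jaw": 0.01,"x": 0,"y": 0,"z": 0,"yaw": 0},
    {"jaw": 0.01,"x": 0,"y": 0,"z": 0,"yaw": 0}
  ]
}}

```text
time_s: 12.78
tool_pos: [623.8, 271.4, 102.4]
tool_rot: [-1.568, 0.001, -1.639]
force: [0.6, 0.4, -0.5]
finger_gap: 19.3
```

```bash
python3 -c "
from h import *
from bench import env
s=env.sense(); go(s,*F(-26,312),97.3,-93.95)
b=env.camera('side');a=env.camera('top')
A=cv2.resize(a['img'][100:170,160:260],(800,560),interpolation=cv2.INTER_CUBIC)
cv2.imwrite('pics/hook.png',A)
im=a['img'];g=cv2.cvtColor(im,cv2.COLOR_BGR2HSV);r=int(round(proj(a,(*F(-26,225),60))[1]));print(r)
for rr in(r-1,r,r+1): print([(u,*g[rr,u].tolist()) for u in range(198,214)])
print([ (y,proj(a,(*F(-26,y),z)).round(1).tolist()) for y,z in((211.5,45),(211.5,62),(191.5,52))])"
```

```text
t12.78 yaw 0.02 then [10.5  5.1 -0.9] xf,yf now [-25.1 322.5] z 102.4 psi -93.93 F [ 0.58  0.4  -0.46]
149
[(198, 24, 255, 131), (199, 24, 255, 130), (200, 24, 255, 131), (201, 24, 255, 132), (202, 24, 255, 130), (203, 24, 255, 132), (204, 24, 255, 132), (205, 24, 255, 131), (206, 24, 255, 132), (207, 24, 255, 137), (208, 24, 255, 148), (209, 24, 255, 149), (210, 24, 255, 138), (211, 24, 255, 130), (212, 24, 255, 127), (213, 24, 255, 123)]
[(198, 24, 255, 128), (199, 24, 255, 129), (200, 24, 255, 131), (201, 24, 255, 131), (202, 24, 255, 132), (203, 24, 255, 133), (204, 24, 255, 134), (205, 24, 255, 132), (206, 24, 255, 132), (207, 24, 255, 137), (208, 24, 255, 147), (209, 24, 255, 153), (210, 24, 255, 141), (211, 24, 255, 131), (212, 24, 255, 128), (213, 24, 255, 126)]
[(198, 24, 255, 112), (199, 24, 255, 116), (200, 24, 255, 119), (201, 24, 255, 123), (202, 24, 255, 126), (203, 24, 255, 128), (204, 24, 255, 128), (205, 24, 255, 130), (206, 24, 255, 130), (207, 24, 255, 133), (208, 24, 255, 143), (209, 24, 255, 152), (210, 24, 255, 141), (211, 24, 255, 131), (212, 24, 255, 126), (213, 24, 255, 125)]
[(211.5, [211.5, 149.7]), (211.5, [211.0, 148.7]), (191.5, [217.4, 149.6])]
```

View pics/hook.png

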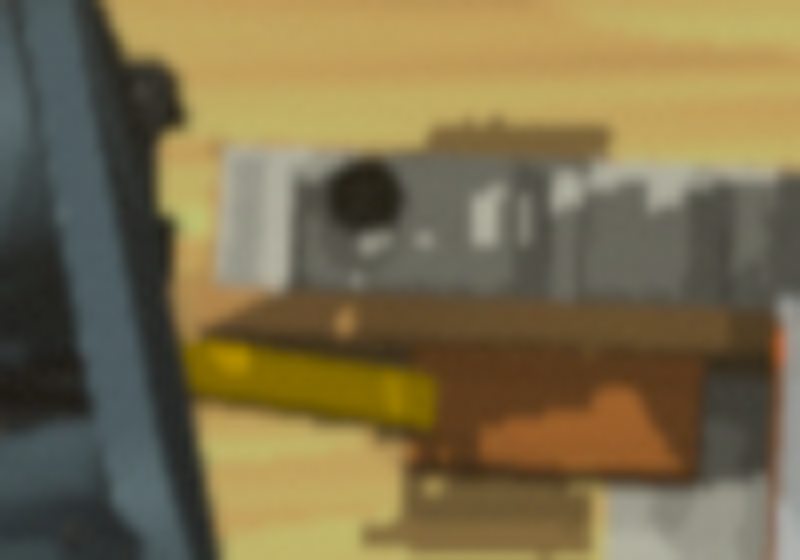

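The yellow tip is at x≈437/8 and overlaps the block's heel edge at 412/8, so the lip is over the block by ~10 mm, as planned. Next I'll lower 3 mm and creep forward.

>>> {"method": "servo_tool", "body": {
  "moves": [
    {"jaw": 0.01,"x": 0,"y": 0.003,"z": 0,"yaw": 0},
    {"jaw": 0.01,"x": 0.003,"y": 0,"z": 0,"yaw": 0},
    {"jaw": 0.01,"x": 0.003,"y": 0,"z": 0,"yaw": 0},
    {"jaw": 0.01,"x": 0.002,"y": 0,"z": 0,"yaw": 0},
    {"jaw": 0.01,"x": 0,"y": 0,"z": 0,"yaw": 0},
    {"jaw": 0.01,"x": 0,"y": 0,"z": 0,"yaw": 0},
    {"jaw": 0.01,"x": 0,"y": 0,"z": 0,"yaw": 0}
  ]
}}

```text
time_s: 13.47
tool_pos: [622.3, 262.3, 97.5]
tool_rot: [-1.571, -0.0, -1.64]
force: [0.3, 0.3, -0.5]
finger_gap: 19.6
```

>>> {"method": "servo_tool", "body": {
  "moves": [
    {"jaw": 0.01,"x": 0,"y": 0.001,"z": 0,"yaw": 0},
    {"jaw": 0.01,"x": 0,"y": 0.001,"z": 0,"yaw": 0},
    {"jaw": 0.01,"x": 0,"y": 0,"z": 0,"yaw": 0},
    {"jaw": 0.01,"x": 0,"y": 0,"z": 0,"yaw": 0}
  ]
}}

```text
time_s: 13.8
tool_pos: [622.4, 262.5, 95.7]
tool_rot: [-1.57, -0.0, -1.64]
force: [0.1, -0.1, 0.6]
finger_gap: 19.7
```

>>> {"method": "servo_tool", "body": {
  "moves": [
    {"jaw": 0.01,"x": 0,"y": 0.001,"z": 0,"yaw": 0},
    {"jaw": 0.01,"x": 0,"y": 0,"z": 0,"yaw": 0},
    {"jaw": 0.01,"x": 0,"y": 0,"z": 0,"yaw": 0}
  ]
}}

```text
time_s: 14.05
tool_pos: [622.5, 262.8, 95.1]
tool_rot: [-1.57, 0.0, -1.64]
force: [-1.1, 1.8, 2.8]
finger_gap: 19.3
```

>>> {"method": "servo_tool", "body": {
  "moves": [
    {"jaw": 0.01,"x": 0,"y": 0.001,"z": 0,"yaw": 0},
    {"jaw": 0.01,"x": 0,"y": 0,"z": 0,"yaw": 0},
    {"jaw": 0.01,"x": 0,"y": 0,"z": 0,"yaw": 0}
  ]
}}

```text
time_s: 14.3
tool_pos: [622.7, 263.3, 94.2]
tool_rot: [-1.569, 0.001, -1.64]
force: [0.3, 3.1, 5.8]
finger_gap: 19.7
```

>>> {"method": "servo_tool", "body": {
  "moves": [
    {"jaw": 0.01,"x": 0,"y": 0.001,"z": 0,"yaw": 0},
    {"jaw": 0.01,"x": 0,"y": 0,"z": 0,"yaw": 0},
    {"jaw": 0.01,"x": 0,"y": 0,"z": 0,"yaw": 0}
  ]
}}

```text
time_s: 14.55
tool_pos: [622.8, 263.7, 93.4]
tool_rot: [-1.569, 0.002, -1.64]
force: [-1.2, 5.9, 5.5]
finger_gap: 19.6
```

>>> {"method": "servo_tool", "body": {
  "moves": [
    {"jaw": 0.01,"x": 0.001,"y": -0.001,"z": 0.001,"yaw": 0},
    {"jaw": 0.01,"x": 0.002,"y": 0,"z": 0,"yaw": 0},
    {"jaw": 0.01,"x": 0.002,"y": 0,"z": 0,"yaw": 0},
    {"jaw": 0.01,"x": 0.002,"y": 0,"z": 0,"yaw": 0},
    {"jaw": 0.01,"x": 0.002,"y": 0,"z": 0,"yaw": 0},
    {"jaw": 0.01,"x": 0,"y": 0,"z": 0,"yaw": 0},
    {"jaw": 0.01,"x": 0,"y": 0,"z": 0,"yaw": 0}
  ]
}}

```text
time_s: 15.13
tool_pos: [622.5, 254.2, 93.8]
tool_rot: [-1.571, 0.001, -1.64]
force: [-0.4, 5.3, 4.3]
finger_gap: 19.5
```

```bash
python3 -c "
from h import *
from bench import env
s=env.sense(); go(s,*F(-26,180),95,-93.95)
a=env.camera('top');m=cv2.cvtColor(a['img'],cv2.COLOR_BGR2HSV)
m=cv2.inRange(m,(5,110,40),(17,235,255));m[:,:190]=0;m[:,245:]=0;m[:143]=0;m[172:]=0
k=max(cv2.findContours(m,cv2.RETR_EXTERNAL,cv2.CHAIN_APPROX_NONE)[0],key=cv2.contourArea)
print([toF(plane(a,*p,45)).round().tolist() for p in cv2.boxPoints(cv2.minAreaRect(k))])
A=cv2.resize(a['img'][100:170,160:260],(800,560),interpolation=cv2.INTER_CUBIC)
cv2.imwrite('pics/feed1.png',A)"
```

```text
t15.13 yaw -0.02 then [125.3  -1.2  -0.8] xf,yf now [-25.2 305.3] z 93.8 psi -93.97 F [-0.43  5.33  4.3 ]
[[-3.0, 211.0], [1.0, 106.0], [-55.0, 103.0], [-60.0, 208.0]]
```

View pics/feed1.png

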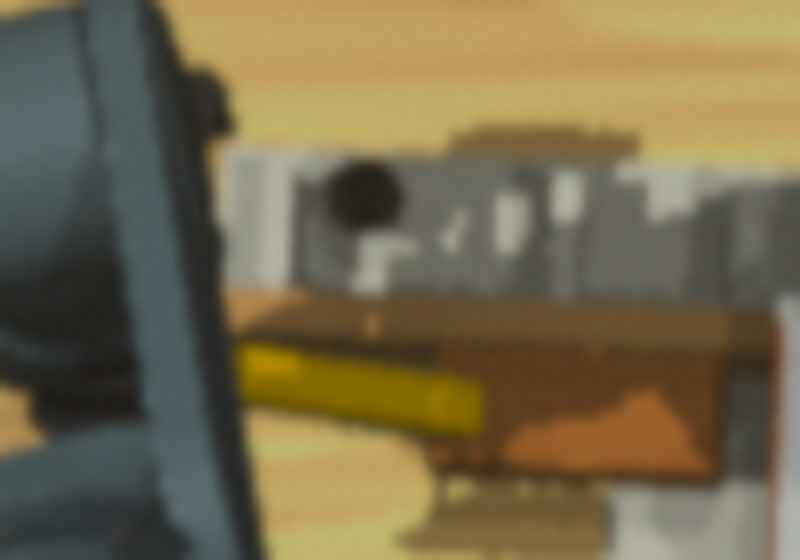

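The block moved ~8 mm with the stick. The notch is hooked, with a lip overlap of ~20 mm (435→483 px), and the block is still along the fence. I'll feed on.

>>> {"method": "servo_tool", "body": {
  "moves": [
    {"jaw": 0.01,"x": 0.005,"y": 0,"z": 0,"yaw": 0},
    {"jaw": 0.01,"x": 0.005,"y": 0,"z": 0,"yaw": 0},
    {"jaw": 0.01,"x": 0.005,"y": 0,"z": 0,"yaw": 0},
    {"jaw": 0.01,"x": 0.005,"y": 0,"z": 0,"yaw": 0},
    {"jaw": 0.01,"x": 0.005,"y": 0,"z": 0,"yaw": 0},
    {"jaw": 0.01,"x": 0.005,"y": 0,"z": 0,"yaw": 0},
    {"jaw": 0.01,"x": 0.005,"y": 0,"z": 0,"yaw": 0},
    {"jaw": 0.01,"x": 0.005,"y": 0,"z": 0,"yaw": 0},
    {"jaw": 0.01,"x": 0.005,"y": 0,"z": 0,"yaw": 0}
  ]
}}

```text
time_s: 15.93
tool_pos: [619.5, 209.2, 93.8]
tool_rot: [-1.571, 0.001, -1.64]
force: [-0.4, 5.2, 4.5]
finger_gap: 19.9
```

```bash
python3 -c "
from h import *
from bench import env
s=env.sense(); go(s,*F(-26,180),95,-93.95);print(s['wrist_torque'])"
```

```text
t15.93 yaw -0.01 then [80.2 -1.2 -0.8] xf,yf now [-25.2 260.2] z 93.8 psi -93.96 F [-0.43  5.2   4.52]
[ 0.64698561  0.12930024 -0.12786158]
```

>>> {"method": "servo_tool", "body": {
  "moves": [
    {"jaw": 0.01,"x": 0.006,"y": 0,"z": 0.0003,"yaw": 0},
    {"jaw": 0.01,"x": 0.006,"y": 0,"z": 0.0003,"yaw": 0},
    {"jaw": 0.01,"x": 0.006,"y": 0,"z": 0.0002,"yaw": 0},
    {"jaw": 0.01,"x": 0.006,"y": 0,"z": 0,"yaw": 0},
    {"jaw": 0.01,"x": 0.006,"y": 0,"z": 0,"yaw": 0},
    {"jaw": 0.01,"x": 0.006,"y": 0,"z": 0,"yaw": 0},
    {"jaw": 0.01,"x": 0.006,"y": 0,"z": 0,"yaw": 0},
    {"jaw": 0.01,"x": 0.006,"y": 0,"z": 0,"yaw": 0},
    {"jaw": 0.01,"x": 0.006,"y": 0,"z": 0,"yaw": 0},
    {"jaw": 0.01,"x": 0.006,"y": 0,"z": 0,"yaw": 0}
  ]
}}

```text
time_s: 16.77
tool_pos: [615.8, 149.5, 93.7]
tool_rot: [-1.571, 0.001, -1.64]
force: [-1.8, 7.1, 5.2]
finger_gap: 19.6
```

>>> {"method": "servo_tool", "body": {
  "moves": [
    {"jaw": 0.01,"x": 0.006,"y": 0,"z": 0,"yaw": 0},
    {"jaw": 0.01,"x": 0.006,"y": 0,"z": 0,"yaw": 0},
    {"jaw": 0.01,"x": 0.006,"y": 0,"z": 0,"yaw": 0},
    {"jaw": 0.01,"x": 0.006,"y": 0,"z": 0,"yaw": 0},
    {"jaw": 0.01,"x": 0.006,"y": 0,"z": 0,"yaw": 0},
    {"jaw": 0.01,"x": 0,"y": 0,"z": 0,"yaw": 0},
    {"jaw": 0.01,"x": 0,"y": 0,"z": 0,"yaw": 0}
  ]
}}

```text
time_s: 17.35
tool_pos: [613.6, 118.6, 93.3]
tool_rot: [-1.572, -0.0, -1.64]
force: [-1.4, 2.6, 3.4]
finger_gap: 20.1
```

```bash
python3 -c "
from h import *
from bench import env
s=env.sense(); go(s,*F(-26,147),95,-93.95);print(s['wrist_torque'])
a=env.camera('top');A=cv2.resize(a['img'][120:190,220:320],(800,560),interpolation=cv2.INTER_CUBIC)
cv2.imwrite('pics/feed2.png',A)
m=cv2.cvtColor(a['img'],cv2.COLOR_BGR2HSV)
for r in(154,157,160): print([tuple(m[r,u].tolist()) for u in range(286,304)])"
```

```text
t17.35 yaw -0.04 then [22.4 -1.7 -1.2] xf,yf now [-24.8 169.4] z 93.3 psi -93.99 F [-1.45  2.57  3.38]
[ 0.13608886  0.29692955 -0.1236291 ]
[(21, 17, 154), (18, 21, 156), (19, 23, 158), (18, 21, 159), (19, 23, 158), (24, 16, 160), (18, 20, 155), (13, 71, 136), (14, 99, 103), (18, 65, 79), (24, 38, 68), (23, 38, 60), (18, 72, 46), (18, 128, 40), (16, 144, 39), (13, 137, 39), (13, 150, 39), (14, 140, 42)]
[(17, 15, 153), (19, 18, 156), (17, 23, 158), (18, 21, 158), (18, 19, 158), (18, 16, 162), (18, 16, 158), (11, 60, 136), (15, 72, 113), (20, 40, 95), (30, 27, 86), (27, 30, 77), (19, 41, 68), (22, 46, 61), (19, 46, 61), (19, 58, 62), (14, 90, 65), (14, 106, 65)]
[(23, 14, 150), (20, 15, 154), (15, 16, 155), (18, 16, 155), (17, 15, 157), (30, 8, 160), (20, 14, 159), (10, 60, 135), (13, 63, 106), (23, 36, 92), (27, 29, 88), (27, 29, 88), (24, 29, 89), (30, 26, 87), (30, 26, 87), (33, 29, 87), (27, 26, 88), (30, 26, 87)]
```

>>> {"method": "servo_tool", "body": {
  "moves": [
    {"jaw": 0.01,"x": 0.004,"y": 0,"z": 0,"yaw": 0},
    {"jaw": 0.01,"x": 0.004,"y": 0,"z": 0,"yaw": 0},
    {"jaw": 0.01,"x": 0.004,"y": 0,"z": 0,"yaw": 0},
    {"jaw": 0.01,"x": 0.003,"y": 0,"z": 0,"yaw": 0},
    {"jaw": 0.01,"x": 0.002,"y": 0,"z": 0,"yaw": 0},
    {"jaw": 0.01,"x": 0.001,"y": 0,"z": 0,"yaw": 0}
  ]
}}

```text
time_s: 17.9
tool_pos: [612.6, 101.6, 93.6]
tool_rot: [-1.571, 0.001, -1.64]
force: [-2.2, 7.2, 5.7]
finger_gap: 19.7
```

>>> {"method": "servo_tool", "body": {
  "moves": [
    {"jaw": 0.01,"x": 0.001,"y": 0,"z": 0,"yaw": 0},
    {"jaw": 0.01,"x": 0.001,"y": 0,"z": 0,"yaw": 0}
  ]
}}

```text
time_s: 18.07
tool_pos: [612.4, 99.9, 93.6]
tool_rot: [-1.571, 0.001, -1.64]
force: [-1.3, 6.0, 5.2]
finger_gap: 19.8
```

>>> {"method": "servo_tool", "body": {
  "moves": [
    {"jaw": 0.01,"x": 0.001,"y": 0,"z": 0,"yaw": 0},
    {"jaw": 0.01,"x": 0,"y": 0,"z": 0,"yaw": 0}
  ]
}}

```text
time_s: 18.23
tool_pos: [612.4, 98.7, 93.6]
tool_rot: [-1.571, 0.001, -1.64]
force: [-1.5, 6.2, 5.6]
finger_gap: 19.6
```

>>> {"method": "servo_tool", "body": {
  "moves": [
    {"jaw": 0.01,"x": 0.001,"y": 0,"z": 0,"yaw": 0},
    {"jaw": 0.01,"x": 0,"y": 0,"z": 0,"yaw": 0}
  ]
}}

```text
time_s: 18.4
tool_pos: [612.3, 97.8, 93.6]
tool_rot: [-1.571, 0.001, -1.64]
force: [-1.9, 6.1, 4.4]
finger_gap: 20.2
```

>>> {"method": "servo_tool", "body": {
  "moves": [
    {"jaw": 0.01,"x": 0.001,"y": 0,"z": 0,"yaw": 0},
    {"jaw": 0.01,"x": 0,"y": 0,"z": 0,"yaw": 0}
  ]
}}

```text
time_s: 18.57
tool_pos: [612.2, 96.8, 93.6]
tool_rot: [-1.571, 0.001, -1.64]
force: [-2.0, 6.7, 5.0]
finger_gap: 20.0
```

>>> {"method": "servo_tool", "body": {
  "moves": [
    {"jaw": 0.01,"x": 0.001,"y": 0,"z": 0,"yaw": 0},
    {"jaw": 0.01,"x": 0,"y": 0,"z": 0,"yaw": 0}
  ]
}}

```text
time_s: 18.73
tool_pos: [612.1, 95.8, 93.6]
tool_rot: [-1.571, 0.001, -1.64]
force: [-1.7, 7.0, 5.3]
finger_gap: 20.1
```

>>> {"method": "servo_tool", "body": {
  "moves": [
    {"jaw": 0.01,"x": 0.001,"y": 0,"z": 0,"yaw": 0},
    {"jaw": 0.01,"x": 0,"y": 0,"z": 0,"yaw": 0}
  ]
}}

```text
time_s: 18.9
tool_pos: [612.1, 94.8, 93.6]
tool_rot: [-1.571, 0.001, -1.64]
force: [-2.2, 6.3, 5.2]
finger_gap: 19.4
```

>>> {"method": "servo_tool", "body": {
  "moves": [
    {"jaw": 0.01,"x": 0.001,"y": 0,"z": 0,"yaw": 0},
    {"jaw": 0.01,"x": 0,"y": 0,"z": 0,"yaw": 0}
  ]
}}

```text
time_s: 19.07
tool_pos: [612.2, 94.6, 93.9]
tool_rot: [-1.571, 0.003, -1.64]
force: [-1.6, 8.6, 6.6]
finger_gap: 19.7
```

>>> {"method": "servo_tool", "body": {
  "moves": [
    {"jaw": 0.01,"x": 0.001,"y": 0,"z": 0,"yaw": 0},
    {"jaw": 0.01,"x": 0,"y": 0,"z": 0,"yaw": 0}
  ]
}}

```text
time_s: 19.23
tool_pos: [612.2, 94.4, 94.2]
tool_rot: [-1.571, 0.004, -1.64]
force: [-2.4, 12.5, 8.1]
finger_gap: 19.9
```

The stop is reached: the push force rose from 6 to 12.5 N while the tool stalled. I'll add a little push toward the stop and the fence, staying under 18 N in all.

>>> {"method": "servo_tool", "body": {
  "moves": [
    {"jaw": 0.01,"x": 0.0003,"y": 0,"z": 0.001,"yaw": 0},
    {"jaw": 0.01,"x": 0,"y": 0,"z": 0.0005,"yaw": 0},
    {"jaw": 0.01,"x": 0,"y": 0,"z": 0,"yaw": 0},
    {"jaw": 0.01,"x": 0,"y": 0,"z": 0,"yaw": 0}
  ]
}}

```text
time_s: 19.57
tool_pos: [613.0, 94.4, 93.9]
tool_rot: [-1.572, 0.004, -1.64]
force: [-4.2, 13.2, 8.9]
finger_gap: 19.7
```

```bash
python3 -c "
from h import *
from bench import env
s=env.sense(); go(s,*F(-26,147),95,-93.95)
a=env.camera('top');b=env.camera('side')
A=cv2.resize(a['img'][115:185,210:330],(800,467),interpolation=cv2.INTER_CUBIC)
cv2.imwrite('pics/home.png',A)"
```

```text
t19.57 yaw -0.01 then [-1.7 -1.1 -2.2] xf,yf now [-23.8 145.2] z 93.9 psi -93.96 F [-4.17 13.19  8.88]
```

View pics/home.png

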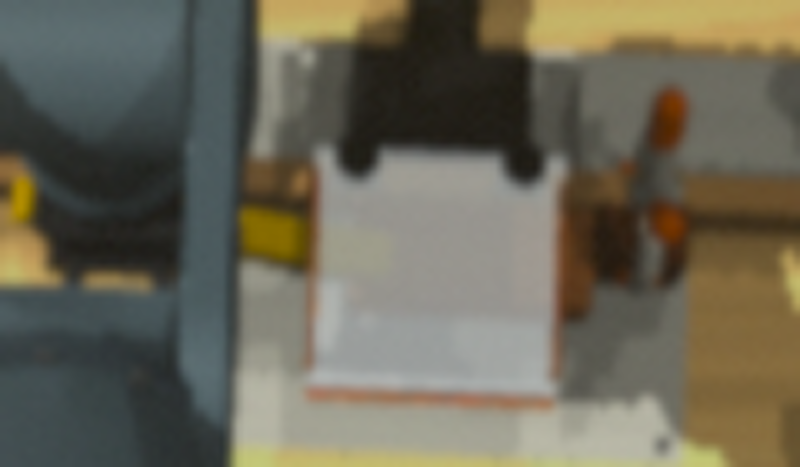

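The block's front end (592,260) meets the dark stop (595-640), with the stick tip under the guard and the guard untouched. Now I'll unload and withdraw the stick, lifting a little while backing off.

>>> {"method": "servo_tool", "body": {
  "moves": [
    {"jaw": 0.01,"x": -0.0008,"y": -0.0008,"z": -0.0005,"yaw": 0},
    {"jaw": 0.01,"x": -0.0008,"y": -0.0008,"z": -0.0005,"yaw": 0},
    {"jaw": 0.01,"x": -0.0005,"y": -0.0008,"z": 0,"yaw": 0},
    {"jaw": 0.01,"x": -0.0003,"y": -0.001,"z": 0,"yaw": 0},
    {"jaw": 0.01,"x": -0.0003,"y": -0.001,"z": 0,"yaw": 0},
    {"jaw": 0.01,"x": 0,"y": 0,"z": 0,"yaw": 0},
    {"jaw": 0.01,"x": 0,"y": 0,"z": 0,"yaw": 0}
  ]
}}

```text
time_s: 20.25
tool_pos: [612.8, 94.0, 97.7]
tool_rot: [-1.571, -0.0, -1.64]
force: [-0.1, 1.1, -1.3]
finger_gap: 19.5
```

>>> {"method": "servo_tool", "body": {
  "moves": [
    {"jaw": 0.01,"x": 0,"y": -0.001,"z": 0,"yaw": 0},
    {"jaw": 0.01,"x": -0.0005,"y": -0.001,"z": 0,"yaw": 0},
    {"jaw": 0.01,"x": -0.0005,"y": -0.001,"z": 0,"yaw": 0},
    {"jaw": 0.01,"x": 0,"y": 0,"z": 0,"yaw": 0},
    {"jaw": 0.01,"x": 0,"y": 0,"z": 0,"yaw": 0}
  ]
}}

```text
time_s: 20.67
tool_pos: [613.2, 94.9, 101.3]
tool_rot: [-1.57, -0.0, -1.64]
force: [0.8, -1.0, -1.7]
finger_gap: 19.7
```

>>> {"method": "servo_tool", "body": {
  "moves": [
    {"jaw": 0.01,"x": -0.004,"y": 0,"z": 0,"yaw": 0},
    {"jaw": 0.01,"x": -0.01,"y": 0,"z": 0,"yaw": 0},
    {"jaw": 0.01,"x": -0.02,"y": 0,"z": 0,"yaw": 0},
    {"jaw": 0.01,"x": -0.025,"y": 0,"z": 0,"yaw": 0},
    {"jaw": 0.01,"x": -0.025,"y": 0,"z": 0,"yaw": 0},
    {"jaw": 0.01,"x": -0.01,"y": -0.02,"z": 0,"yaw": 0},
    {"jaw": 0.01,"x": 0,"y": 0,"z": -0.03,"yaw": 0},
    {"jaw": 0.01,"x": 0,"y": 0,"z": -0.035,"yaw": 0},
    {"jaw": 0.01,"x": 0,"y": 0,"z": -0.035,"yaw": 0},
    {"jaw": 0.01,"x": 0,"y": 0,"z": -0.035,"yaw": 0},
    {"jaw": 0.01,"x": 0,"y": 0.02,"z": 0,"yaw": 0},
    {"jaw": 0.01,"x": 0,"y": 0.02,"z": 0,"yaw": 0},
    {"jaw": 0.01,"x": 0,"y": 0.01,"z": 0,"yaw": 0},
    {"jaw": 0.01,"x": 0,"y": 0,"z": 0,"yaw": 0},
    {"jaw": 0.01,"x": 0,"y": 0,"z": 0,"yaw": 0}
  ]
}}

```text
time_s: 21.92
tool_pos: [484.7, 198.6, 70.7]
tool_rot: [-1.572, -0.0, -1.64]
force: [0.9, 0.7, -0.5]
finger_gap: 19.5
```

```bash
python3 -c "
from h import *
from bench import env
s=env.sense(); go(s,*F(-160,241),7,-93.95)
a=env.camera('top');h=cv2.cvtColor(a['img'],cv2.COLOR_BGR2HSV)
m=cv2.inRange(h,(5,110,40),(17,235,255))
for u in (294,):pass
for p in((-20,44.5),(-40,44.5),(-20,60)): print(p,proj(a,(*F(*p),45)).round(1))
for xf in(-40,-25):
  r=int(round(proj(a,(*F(xf,-70),45))[1]));print('front',xf,r,[ (u,*h[r,u].tolist()) for u in range(291,304)], [(y,proj(a,(*F(xf,y),45))[0].round(1)) for y in(-60,-75)])
print('stop far',[(u,*h[152,u].tolist()) for u in range(296,316)])
"
```

```text
t21.92 yaw -0.01 then [-0.7 63.7 -1.1] xf,yf now [-158.9  240.3] z 70.7 psi -93.96 F [ 0.94  0.72 -0.52]
(-20, 44.5) [262.2 150.2]
(-40, 44.5) [262.  156.2]
(-20, 60) [257.5 150. ]
front -40 158 [(291, 15, 23, 153), (292, 11, 54, 161), (293, 10, 131, 163), (294, 12, 183, 124), (295, 13, 180, 92), (296, 14, 181, 86), (297, 14, 171, 85), (298, 13, 126, 83), (299, 18, 66, 77), (300, 24, 33, 77), (301, 20, 40, 77), (302, 16, 56, 78), (303, 15, 61, 83)] [(-60, np.float64(293.8)), (-75, np.float64(298.4))]
front -25 153 [(291, 16, 25, 154), (292, 13, 53, 160), (293, 12, 126, 166), (294, 13, 180, 136), (295, 13, 189, 100), (296, 14, 180, 78), (297, 14, 168, 70), (298, 13, 155, 61), (299, 15, 172, 55), (300, 13, 170, 66), (301, 13, 175, 70), (302, 12, 169, 71), (303, 12, 164, 70)] [(-60, np.float64(294.0)), (-75, np.float64(298.5))]
stop far [(296, 14, 179, 77), (297, 15, 179, 67), (298, 15, 170, 57), (299, 14, 167, 52), (300, 13, 166, 63), (301, 13, 170, 69), (302, 13, 170, 72), (303, 12, 168, 73), (304, 12, 126, 83), (305, 16, 58, 110), (306, 24, 30, 136), (307, 23, 31, 142), (308, 18, 49, 126), (309, 12, 102, 105), (310, 12, 178, 89), (311, 12, 182, 73), (312, 15, 170, 66), (313, 17, 141, 85), (314, 19, 139, 97), (315, 19, 138, 102)]
```

The front end reads at y_f≈-75 with no gap before the stop. Now I'll lay the stick down: the notched end touches first, then it pivots level.

>>> {"method": "servo_tool", "body": {
  "moves": [
    {"jaw": 0.01,"x": 0,"y": 0.005,"z": 0,"yaw": 0},
    {"jaw": 0.01,"x": 0,"y": 0.005,"z": 0,"yaw": 0},
    {"jaw": 0.01,"x": 0,"y": 0.005,"z": 0,"yaw": 0},
    {"jaw": 0.01,"x": 0,"y": 0.005,"z": 0,"yaw": 0},
    {"jaw": 0.01,"x": 0,"y": 0.005,"z": 0,"yaw": 0},
    {"jaw": 0.01,"x": 0,"y": 0,"z": 0,"yaw": 0}
  ]
}}

```text
time_s: 22.47
tool_pos: [484.7, 198.3, 45.3]
tool_rot: [-1.571, -0.0, -1.64]
force: [0.8, 1.2, 2.4]
finger_gap: 19.6
```

>>> {"method": "servo_tool", "body": {
  "moves": [
    {"jaw": 0.01,"x": 0,"y": 0.005,"z": 0,"yaw": 0},
    {"jaw": 0.01,"x": 0,"y": 0.005,"z": 0,"yaw": 0},
    {"jaw": 0.01,"x": 0,"y": 0.005,"z": 0,"yaw": 0},
    {"jaw": 0.01,"x": 0,"y": 0.005,"z": 0,"yaw": 0},
    {"jaw": 0.01,"x": 0,"y": 0.005,"z": 0,"yaw": 0},
    {"jaw": 0.01,"x": 0,"y": 0.003,"z": 0,"yaw": 0},
    {"jaw": 0.01,"x": 0,"y": 0,"z": 0,"yaw": 0}
  ]
}}

```text
time_s: 23.05
tool_pos: [484.0, 198.0, 16.9]
tool_rot: [-1.572, -0.001, -1.64]
force: [1.2, 0.5, 1.6]
finger_gap: 19.8
```

>>> {"method": "servo_tool", "body": {
  "moves": [
    {"jaw": 0.01,"x": 0,"y": 0.003,"z": 0,"yaw": 0},
    {"jaw": 0.01,"x": 0,"y": 0.003,"z": 0,"yaw": 0},
    {"jaw": 0.01,"x": 0,"y": 0.002,"z": 0,"yaw": 0},
    {"jaw": 0.01,"x": 0,"y": 0,"z": 0,"yaw": 0}
  ]
}}

```text
time_s: 23.38
tool_pos: [484.5, 198.2, 9.5]
tool_rot: [-1.571, -0.0, -1.64]
force: [-0.4, 1.9, 1.9]
finger_gap: 19.6
```

>>> {"method": "servo_tool", "body": {
  "moves": [
    {"jaw": 0.01,"x": 0,"y": 0.0015,"z": 0,"yaw": 0},
    {"jaw": 0.01,"x": 0,"y": 0,"z": 0,"yaw": 0}
  ]
}}

```text
time_s: 23.55
tool_pos: [484.7, 198.3, 8.3]
tool_rot: [-1.571, -0.0, -1.64]
force: [0.1, 1.6, 1.4]
finger_gap: 19.4
```

>>> {"method": "servo_tool", "body": {
  "moves": [
    {"jaw": 0.01,"x": 0,"y": 0.0015,"z": 0,"yaw": 0},
    {"jaw": 0.01,"x": 0,"y": 0.001,"z": 0,"yaw": 0},
    {"jaw": 0.01,"x": 0,"y": 0,"z": 0,"yaw": 0},
    {"jaw": 0.01,"x": 0,"y": 0,"z": 0,"yaw": 0}
  ]
}}

```text
time_s: 23.88
tool_pos: [484.8, 198.3, 5.9]
tool_rot: [-1.571, -0.0, -1.64]
force: [0.4, 2.1, 1.9]
finger_gap: 19.9
```

>>> {"method": "servo_tool", "body": {
  "moves": [
    {"jaw": 0.03,"x": 0,"y": 0,"z": 0,"yaw": 0},
    {"jaw": 0.04,"x": 0,"y": 0,"z": 0,"yaw": 0},
    {"jaw": 0.05,"x": 0,"y": 0,"z": 0,"yaw": 0},
    {"jaw": 0.05,"x": 0,"y": 0,"z": 0,"yaw": 0},
    {"jaw": 0.05,"x": 0,"y": 0,"z": 0,"yaw": 0},
    {"jaw": 0.05,"x": 0,"y": -0.02,"z": 0,"yaw": 0},
    {"jaw": 0.05,"x": 0,"y": -0.035,"z": 0,"yaw": 0},
    {"jaw": 0.05,"x": 0,"y": -0.035,"z": 0,"yaw": 0},
    {"jaw": 0.05,"x": 0,"y": -0.04,"z": 0,"yaw": 0},
    {"jaw": 0.05,"x": 0,"y": -0.04,"z": 0,"yaw": 0},
    {"jaw": 0.05,"x": -0.03,"y": 0,"z": -0.02,"yaw": 0},
    {"jaw": 0.05,"x": -0.03,"y": 0,"z": -0.025,"yaw": 0},
    {"jaw": 0.05,"x": -0.03,"y": 0,"z": -0.025,"yaw": 0},
    {"jaw": 0.05,"x": -0.03,"y": 0,"z": -0.025,"yaw": 0},
    {"jaw": 0.05,"x": -0.03,"y": 0,"z": -0.025,"yaw": 0},
    {"jaw": 0.05,"x": -0.03,"y": 0,"z": -0.025,"yaw": 0},
    {"jaw": 0.05,"x": 0,"y": 0,"z": 0,"yaw": 0},
    {"jaw": 0.05,"x": 0,"y": 0,"z": 0,"yaw": 0}
  ]
}}

```text
time_s: 25.38
tool_pos: [351.0, 389.2, 175.8]
tool_rot: [-1.571, -0.0, -1.636]
force: [-0.6, -0.1, -0.1]
finger_gap: 49.9
```

```bash
python3 -c "
from h import *
from bench import env
a=env.camera('top');b=env.camera('side')
A=cv2.resize(a['img'][115:255,170:350],(514,400),interpolation=cv2.INTER_CUBIC)
B=cv2.resize(b['img'][105:265,150:264],(285,400),interpolation=cv2.INTER_CUBIC)
cv2.imwrite('pics/final.png',np.hstack([A,B]))
h=cv2.cvtColor(a['img'],cv2.COLOR_BGR2HSV);m=cv2.inRange(h,(24,170,90),(34,255,255))
for k in cv2.findContours(m,cv2.RETR_EXTERNAL,cv2.CHAIN_APPROX_NONE)[0]:
    if cv2.contourArea(k)>100: print(cv2.contourArea(k),[toF(plane(a,*p,26)).round().tolist() for p in cv2.boxPoints(cv2.minAreaRect(k))])
h=cv2.cvtColor(b['img'],cv2.COLOR_BGR2HSV);m=cv2.inRange(h,(24,170,90),(34,255,255))
for k in cv2.findContours(m,cv2.RETR_EXTERNAL,cv2.CHAIN_APPROX_NONE)[0]:
    if cv2.contourArea(k)>100: print('s',cv2.contourArea(k),[toF(plane(b,*p,26)).round().tolist() for p in cv2.boxPoints(cv2.minAreaRect(k))])
"
```

```text
329.5 [[-174.0, 300.0], [-150.0, 301.0], [-151.0, 108.0], [-174.0, 108.0]]
297.0 [[191.0, 603.0], [194.0, 535.0], [128.0, 530.0], [125.0, 598.0]]
s 436.0 [[198.0, 590.0], [190.0, 524.0], [118.0, 547.0], [128.0, 610.0]]
```

```bash
python3 -c "
from h import *
from bench import env
a=env.camera('top');im=a['img'];o=cv2.imread('pics/top0.png')
def reg(i,lo,hi,box):
    x0,y0,x1,y1=box;m=cv2.inRange(cv2.cvtColor(i,cv2.COLOR_BGR2HSV)[y0:y1,x0:x1],lo,hi);M=cv2.moments(m,True);return (M['m00'],round(x0+M['m10']/max(M['m00'],1),1),round(y0+M['m01']/max(M['m00'],1),1))
for n,lo,hi,bx in(('level',(0,150,60),(8,255,255),(330,170,360,245)),('bowl',(50,80,20),(85,255,255),(110,230,155,275)),('clamp orange',(5,180,120),(14,255,255),(300,122,318,160)),('guard edge',(5,120,110),(14,255,255),(250,150,300,180)),('lookalike1',(5,110,60),(15,230,255),(230,190,280,250)),('lookalike2',(5,110,60),(15,230,255),(85,145,150,205))):
    print(n,reg(o,lo,hi,bx),reg(im,lo,hi,bx))
for n,i in(('old',o),('new',im)):
    h=cv2.cvtColor(i,cv2.COLOR_BGR2HSV);
    print(n,[int(h[152,u,2]) for u in range(292,318)],[int(h[158,u,2]) for u in range(290,304)])
s=env.sense();print(s['time_s'],s['force'].round(1))
"
```

```text
level (516.0, 343.6, 209.0) (527.0, 343.6, 209.1)
bowl (428.0, 132.0, 253.7) (121.0, 141.0, 247.2)
clamp orange (41.0, 309.4, 139.6) (41.0, 309.3, 139.9)
guard edge (23.0, 270.8, 158.9) (31.0, 293.4, 158.3)
lookalike1 (985.0, 254.9, 220.7) (904.0, 255.0, 220.3)
lookalike2 (965.0, 117.7, 176.6) (962.0, 117.5, 176.4)
old [147, 151, 116, 77, 61, 54, 45, 45, 63, 68, 69, 71, 80, 104, 133, 137, 121, 102, 85, 69, 63, 79, 92, 98, 98, 97] [157, 157, 158, 160, 126, 94, 83, 80, 74, 74, 72, 73, 77, 78]
new [149, 153, 127, 93, 73, 64, 54, 49, 61, 65, 67, 69, 77, 102, 128, 133, 118, 98, 85, 67, 63, 78, 91, 95, 95, 96] [142, 144, 150, 153, 117, 87, 82, 80, 77, 73, 72, 72, 75, 77]
25.5333 [ 0.6 -0.3  0.1]
```

```bash
python3 -c "
from bench import env
print(env.close_job())"
```

```text
the job is handed in; nothing more can be done
None
```

The block is set up for the plunge cut and the job is handed in, finished at about 25.5 s of the 72 s. My last picture could not be viewed because the 12-picture limit was reached, so the final check used measured numbers only.

**What I did:**
- **Block to fence:** I pushed the block flush against the fence with the two fingers, at about 9.5 N.
- **Tilting the stick:** The gripper could only turn about the vertical, so I tilted the stick to about 30° by pressing its handle end on the fixed organiser's rim.
- **Feeding:** I hooked the notch over the back edge (about 20 mm lip overlap) and fed the block along the fence under the guard. At the stop I pressed with 13 N along the feed, of which about 7 N reached the stop, and 4 N toward the fence.
- **Stick laid down:** I backed the stick out and laid it down in front of the work.

**Last checks:**
- **Block:** its front end measured at the stop face (fence y about -75 mm) with no visible gap.
- **Stop and clamp:** the stop's edge profile and the clamp's position are the same as at the start.
- **Other things:** the red level and both nearby look-alike blocks are unmoved in the image.
- **Stick:** it measures 192 x 23 mm from above, as it did when it first lay flat. It is parallel to the fence and about 160 mm in front of it.

**Not confirmed:**
- The bowl was partly hidden, I think by the arm, at the last check; the gripper never went lower than about 120 mm near it.
- The guard's edge reading changed because the block now sits under it, so it proves nothing; no contact with the guard showed in the forces or earlier pictures.
- I did not check the wrench at the end; the arm did not work near it.

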